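# Lock the dial of a tilted index head with its pin

### The job

Take the index pin out of its rest and lock the dial of the tilted index head with it: turn the dial until its hole comes over the hidden bore in the head, which lies somewhere between the two marks beside the pointer and has to be found by feel, then push the pin home through both until its shoulder sits on the dial. Let go of the pin, and leave the jar, the wooden block and the spanner lying near the work where they are.

Things in the scene. Friction and masses are not known exactly. Their poses are not given: they have to be found in the camera images.
- index_head: Fixed index head: grey barrel 132 mm in diameter on a wedge and a dark foot plate 160 x 150 x 10 mm. Origin: underside of the foot, below the barrel; x points away from the robot at yaw 0, z up. The barrel's axis leans 30 degrees from vertical towards the head's own -x, so its top face looks up and towards the robot.
- pointer_tip (a point): Upper end of the thin steel pointer on the barrel's low side (the head's -x), 70 mm from the axis, level with the dial's top, just outside the dial's rim; fixed. Two steel marks on the barrel's side stand 0.4 rad to either side of it.
- ring_centre (a point): Point on the axis at the top face of a hidden flat steel ring under the dial, 11 mm below the dial's top face; fixed; axes as the head's. The ring has one bore, 12.6 mm in diameter, 24 mm deep, parallel to the dial's axis, 48 mm from it. The ring does not turn. Its bore lies at a dial angle of -0.35 to 0.35 rad; where is not measured, and it is seen only through the dial's hole.
- dial (a joint): Angle (rad) of the round steel dial on top of the barrel about the barrel's axis; 0 when the dial's hole stands at the pointer, positive counter-clockwise seen from above, free to turn from -3 to 3. It turns with light friction (0.05 N m) and stays where it is left.
- dial_hole (a point): Centre of the mouth (top face of the dial) of the only hole in the dial: 12 mm in diameter, through the 10 mm thick dial, 48 mm from the axis. z points out of the dial along the axis (30 degrees from vertical); x points from the hole towards the dial's centre.
- dial_centre (a point): Centre of the dial's top face, on its axis; z as for the hole. The dial is 132 mm in diameter and has a round hub, 36 mm in diameter, 14 mm high plus a 2 mm screw cap, in its middle.
- pin_rest: Fixed steel block, 56 x 56 x 42 mm, on an 80 x 80 x 6 mm plate, with an upright hole 12 mm in diameter, 38 mm deep, in the middle of its top, in which the pin stands at the start. Origin: centre of its underside; z up.
- index_pin: Loose steel pin, 70 mm long, 90 g. Origin: centre of its tip; z runs along the pin from tip to head. Shank 10 mm in diameter and 32 mm long with a 1.5 mm chamfer at the tip, then a shoulder 21 mm in diameter and 4 mm high, then a knurled round head 20 mm in diameter and 34 mm high to hold it by.
- pin_shoulder (a point): Centre of the underside of the pin's shoulder, 32 mm from the tip; axes as the pin's. When the pin is home this point coincides with the dial's hole mouth.
- jar_1: Loose clear jar with a lid, 56 mm in diameter, 90 mm high, standing; origin: centre of its underside. Leave it alone.
- offcut_1: Loose wooden block 45 x 120 x 45 mm, its length along its y; origin: centre of its underside. Leave it alone.
- spanner_13: Loose combination spanner, 36 x 210 x 7 mm, lying flat, its length along its y; origin: centre of its underside. Leave it alone.
Not all that is in view belongs to the job. What is meant by the index_pin is not turquoise, and is the smaller of those in its own colour.

How it is judged:
By the outcome, as a careful person would: the job done as asked, in the order asked, and still so for the second after the job is handed in, with the robot touching nothing.
It also fails if it takes over 58 s, if anything falls off the work surface, if the arm or the gripper's body presses on something with over 40 N, if the wrist force passes 120 N, or if a joint passes its speed limit or range.

### The arm

A 6-joint arm with a two-finger parallel gripper is mounted at the origin on a cart in front of the work surface, level with it; the furniture and walls round the work are solid. World frame = base frame: x ahead of the robot, y to its left, z up, the work surface at z = 0. Lengths are in mm, angles in rad, forces in N, time in s.
With the tool pointing down it reaches from about 300 to 875 mm from the base axis. Payload 6.4 kg.
Tool frame: the origin (TCP) lies midway between the tips of the shut fingers; the grasp point (between the pads) lies 19 mm behind it (env.grip_point_offset is the x of the grasp point in the tool frame, in mm); x points along the fingers, z is the direction in which the jaws open and shut, and the axes are right-handed (so a half turn about x gives the same grasp; the last joint's range is limited). The gripper opens to 85 mm and grips with 20 to 120 N. Pads are 22 mm wide; open, the fingers measure 114 mm over their backs; the gripper's body (76 mm by 85 mm) begins 54 mm behind the grasp point. The pads swing forward as they close: fully open they stand 13 mm farther back than shut.
Start: joints at [-1.525, 0.181, 1.607, -0, 1.354, -0.206], TCP at [143.275, -556.878, 206.488] pointing down, gripper open.
Joint ranges: [-2.99, 2.99], [-0.89, 2.07], [0.3, 2.58], [-1.14, 4.28], [0, 2.63], [-3.12, 3.12]. Speed limits (rad/s): [2.57, 2.57, 3.01, 3.14, 3.14, 3.14].

### API

Orientations are given as [roll, pitch, yaw] about the fixed x, y, z axes, in that order (R = Rz(yaw) Ry(pitch) Rx(roll)).
In Python, from cell import env gives the robot as it stands. The module is installed in compiled form; this text tells all that it offers.
- The arm moves only by the shell command python3 -m crank 'ROWS' [FORCE]. ROWS is JSON, a list of rows, each a list of 3 entries, a list of its own where there are three numbers: the opening, from 0 (shut) to 1 (fully open), then the shift along the tool's x, y, z in cm, then the turn, a rotation vector about the tool's x, y, z in rad. In form: [[hand, [dx, dy, dz], [ax, ay, az]], ...]. A call has 1 to 20 rows; each row shifts and turns the pose as measured when the row begins, along the tool's axes as they then stand; what a row does not reach is not made up. A row lasts 1/10 s, in which the tool goes at most 50 mm and 8.59 degrees, less where a joint would pass 70% of its speed; a pose out of reach is approached as far as the arm can. A call is refused whole if a number of a shift passes 5 or a number of a turn 0.15, either way. A call with a gripper value outside its range is refused whole. The fingers move at their own pace and stop on an object; FORCE is the grip in N (left out, the last holds). Time passes only in rows, so rows that do not move let the fingers close. It gives the time, the measured TCP pose, the force and the opening at its end, in the units of the state.
- env.read_state(): the state, without advancing time (a new reading comes with each control period).
- env.read_camera(name): name is "side" or "top"; returns the picture (400x640x3 uint8, blue, green, red); there is no depth.
- env.camera_model(name): a dict with "fov_y" (degrees; the focal length in pixels is half the picture's height over the tangent of half this angle, whatever the lens; pixels are square), "cx", "cy" (the principal point, pixels), "world_from_camera" (4x4, takes a point from camera to world coordinates). Camera axes: x right, y up, looking along -z (the intrinsics and any distortion apply to the point x, -y, -z); pixel columns grow to the right and rows downward; lengths in mm; the calibration is good to about 2 mm. A picture is of the moment at which its call begins. camera_model takes no time and is no camera call.
- env.sign_off(): hands the job in, once; it reports no verdict.
The state is a dict: "time": time; "joints": joint angles; "joint_velocities": joint speeds; "joint_efforts": joint torques, N m; "position": TCP position; "eef_rot": TCP orientation; "contact_force": force on the tool from outside, world axes, zero at the start; "wrist_torque": the same for the moment, N m; "width": finger opening in mm.
Only numpy, scipy, OpenCV 4.12 (cv2) and the standard library are available. Lean on these libraries where they do the work, as an engineer would, in place of code of your own. Each camera call takes 0.05 s, during which the arm holds its last target.

## Working session

There is one attempt and no reset: what is moved stays moved. The work goes in short steps, Python scripts to look and compute and a shell command to move; the robot and the scene stay as the last step left them, time stands still between calls to the robot, and variables do not carry over. Pictures are saved under pics/ and viewed, and the job is handed in when it is done.

```bash
mkdir -p pics; python3 - <<'E'
from cell import env
import cv2
print(env.read_state())
for n in("side","top"):
    print(n,env.camera_model(n)); cv2.imwrite(f"pics/{n}0.png",env.read_camera(n))
print(env.grip_point_offset)
E
```

```text
{'time': 0.0, 'joints': array([-1.52528559e+00,  1.81568731e-01,  1.60799659e+00,  8.26576142e-06,
        1.35378673e+00, -2.06273096e-01]), 'joint_velocities': array([-0.00033331, -0.00123804,  0.00072554,  0.00123765, -0.00064451,
        0.00027687]), 'joint_efforts': array([ 2.91503568e-05, -4.44864142e+01, -3.51340842e+01, -2.43587328e-04,
        9.02597472e-03,  2.89404852e-05]), 'position': array([ 143.25825846, -556.26187255,  205.57413335]), 'eef_rot': array([2.93073351, 1.56903691, 1.61171922]), 'contact_force': array([-0.7987718 , -0.76743781, -0.12307338]), 'wrist_torque': array([-0.0266622 , -0.03942393,  0.0709654 ]), 'width': 85.58279656906346}
side {'fov_y': 52.009822385417785, 'cx': 313.71280479721986, 'cy': 200.19071597585676, 'world_from_camera': array([[-9.75434856e-01,  1.20408989e-01, -1.84468198e-01,
         4.11996822e+02],
       [-2.19252400e-01, -4.49557843e-01,  8.65925015e-01,
         8.27726385e+02],
       [ 2.13360305e-02,  8.85098537e-01,  4.64914350e-01,
         4.80931418e+02],
       [ 0.00000000e+00,  0.00000000e+00,  0.00000000e+00,
         1.00000000e+00]])}
top {'fov_y': 47.48870253305101, 'cx': 321.188707636085, 'cy': 203.94371100741714, 'world_from_camera': array([[ 4.95310521e-03,  9.81040528e-01, -1.93739383e-01,
         3.73247476e+02],
       [-9.99949987e-01,  3.17572332e-03, -9.48358659e-03,
         7.92639577e+01],
       [-8.68852012e-03,  1.93776666e-01,  9.81007193e-01,
         1.07791020e+03],
       [ 0.00000000e+00,  0.00000000e+00,  0.00000000e+00,
         1.00000000e+00]])}
-18.700000000000003
```

View pics/side0.png

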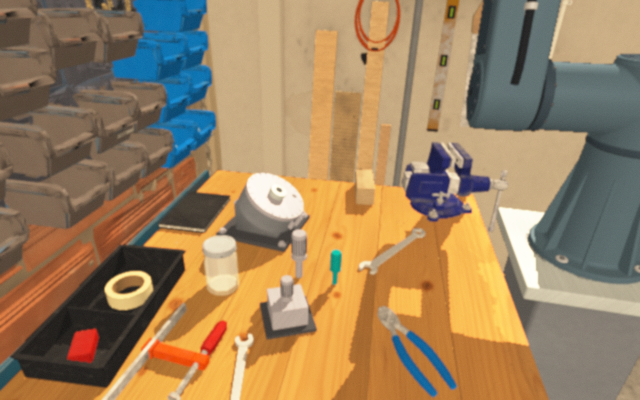

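View pics/top0.png

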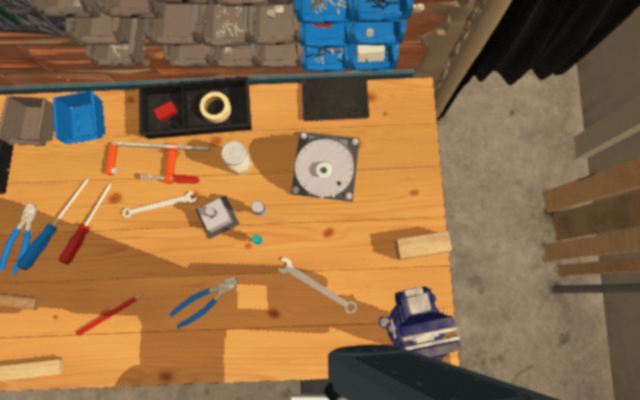

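```bash
python3 - <<'E'
import cv2
t=cv2.imread("pics/top0.png");s=cv2.imread("pics/side0.png")
cv2.imwrite("pics/c1.png",cv2.resize(t[125:260,190:370],None,fx=4.4,fy=4.4,interpolation=cv2.INTER_CUBIC))
cv2.imwrite("pics/c2.png",cv2.resize(s[160:345,195:350],None,fx=3.2,fy=3.2,interpolation=cv2.INTER_CUBIC))
E
```

```text
(no output)
```

View pics/c1.png

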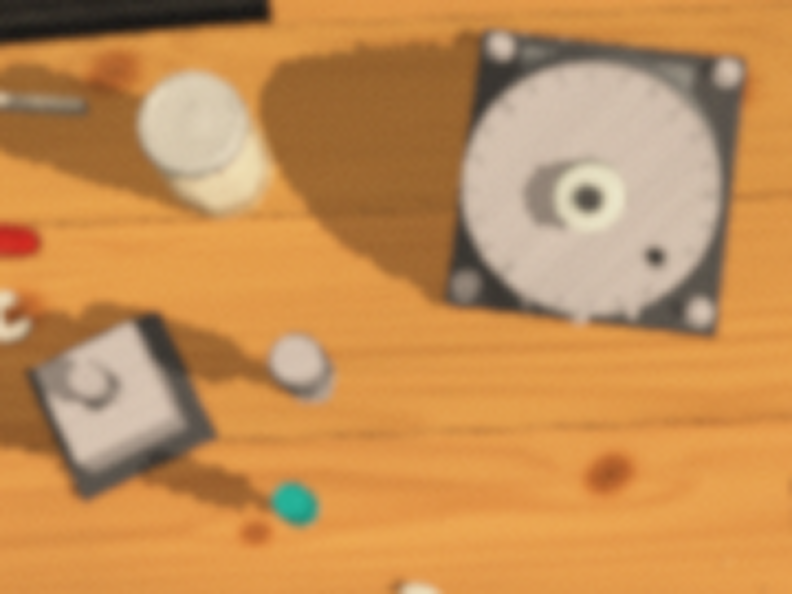

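View pics/c2.png

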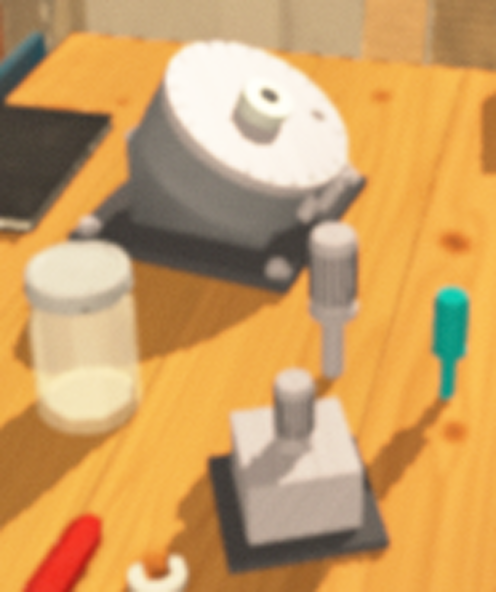

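```bash
cat > h.py <<'E'
import numpy as np, cv2
from cell import env
def ray(n,u,v):
    m=env.camera_model(n); f=200/np.tan(np.radians(m['fov_y']/2)); T=m['world_from_camera']
    d=T[:3,:3]@np.array([(u-m['cx'])/f,-(v-m['cy'])/f,-1]); return T[:3,3],d/np.linalg.norm(d)
def plane(n,u,v,z):
    o,d=ray(n,u,v); return o+d*(z-o[2])/d[2]
def tri(a,b):
    o1,d1=ray('top',*a);o2,d2=ray('side',*b)
    A=np.stack([d1,-d2],1); t=np.linalg.lstsq(A,o2-o1,rcond=None)[0]
    p=o1+d1*t[0];q=o2+d2*t[1]; return (p+q)/2,np.linalg.norm(p-q)
def proj(n,P):
    m=env.camera_model(n); f=200/np.tan(np.radians(m['fov_y']/2)); T=m['world_from_camera']
    c=T[:3,:3].T@(np.array(P)-T[:3,3]); return m['cx']+f*c[0]/-c[2], m['cy']-f*c[1]/-c[2]
E
python3 - <<'E'
from h import *
np.set_printoptions(precision=1,suppress=True)
print('hubcap',tri((587/4.4+190,198/4.4+125),(269/3.2+195,96/3.2+160)))
print('hole',tri((655/4.4+190,257/4.4+125),(318/3.2+195,114/3.2+160)))
print('pinhead',tri((92/4.4+190,381/4.4+125),(295/3.2+195,381/3.2+160)))
print('bigpin',tri((297/4.4+190,359/4.4+125),(333/3.2+195,234/3.2+160)))
print('turq',tri((295/4.4+190,504/4.4+125),(451/3.2+195,294/3.2+160)))
# blobs in top: dark hole, dark screw
t=cv2.imread('pics/top0.png'); g=cv2.cvtColor(t,cv2.COLOR_BGR2GRAY).astype(int)
print(g[177:190,332:346]); print(g[164:177,316:331])
print(g[200:224,200:222])
s=env.read_state(); from scipy.spatial.transform import Rotation as R
print(R.from_euler('xyz',s['eef_rot']).as_matrix())
E
```

```text
hubcap (array([645.1,  84.3,  95.7]), np.float64(1.1383605885759198))
hole (array([621.2,  49. ,  68.1]), np.float64(1.1654578458066172))
pinhead (array([554.6, 337.3,  72.9]), np.float64(2.4065386417212378))
bigpin (array([563.2, 230. ,  90.4]), np.float64(2.601936175375888))
turq (array([494. , 232.6,  63.8]), np.float64(4.643396396052134))
[[193 194 194 196 197 195 195 193 192 193 195 196 196 196]
 [194 196 196 197 196 193 192 192 194 195 196 196 196 198]
 [196 196 195 194 193 190 188 189 192 194 196 197 196 195]
 [196 196 195 192 185 176 171 173 183 190 195 197 196 195]
 [196 196 193 186 172 148 133 138 158 179 192 196 194 190]
 [194 194 190 180 154 116  91  95 128 163 187 193 193 190]
 [194 192 191 181 154 111  78  78 114 158 184 193 194 192]
 [192 192 192 186 167 134 104 101 128 163 186 193 194 195]
 [194 192 194 193 182 162 144 140 155 175 189 195 194 193]
 [193 196 195 194 189 182 174 171 177 186 193 196 193 184]
 [194 195 196 195 195 192 188 188 190 193 195 192 183 163]
 [196 195 196 195 193 193 193 192 193 194 192 180 162 133]
 [195 196 195 194 192 189 190 194 193 191 179 1
[... 2420 characters left out ...]
134 171 188 192 191 190 190 179 157 139 129 132 149 169 184 193 195
  199 199 201 199]
 [ 85 114 158 187 196 199 197 195 190 181 170 163 165 178 190 197 199 197
  198 199 198 199]
 [ 83  99 143 181 196 198 199 196 196 193 189 189 190 193 199 201 199 199
  199 198 199 200]
 [ 85  88 123 166 190 196 196 197 197 198 197 197 197 198 198 198 199 198
  200 199 201 200]
 [ 88  81 103 143 179 192 196 197 198 199 198 199 198 198 199 199 199 200
  200 200 200 199]
 [ 93  82  87 121 164 187 196 199 199 199 199 199 199 198 199 199 200 199
  200 199 196 191]
 [ 95  86  79 100 144 180 194 198 199 199 198 198 200 198 200 199 198 198
  196 192 186 178]]
[[-0.   1.   0.2]
 [ 0.   0.2 -1. ]
 [-1.   0.  -0. ]]
```

```bash
python3 - <<'E'
from h import *
t=cv2.imread('pics/top0.png').astype(float);s=cv2.imread('pics/side0.png')
# blue strip/wood edge: red-blue jump
d=t[:,:,2]-t[:,:,0]
for u in list(range(5,130,12))+list(range(255,300,10))+list(range(375,430,8)):
    c=d[70:105,u]; k=np.diff(cv2.GaussianBlur(c.reshape(-1,1),(1,3),0).ravel()); i=k.argmax(); 
    print(u,70+i+0.5, end=' | ')
cv2.imwrite("pics/c3.png",cv2.resize(s[265:335,250:325],None,fx=8,fy=8,interpolation=cv2.INTER_CUBIC))
cv2.imwrite("pics/c4.png",cv2.resize(s[165:250,220:320],None,fx=7,fy=7,interpolation=cv2.INTER_CUBIC))
E
```

```text
5 93.5 | 17 93.5 | 29 92.5 | 41 92.5 | 53 91.5 | 65 91.5 | 77 89.5 | 89 73.5 | 101 90.5 | 113 89.5 | 125 89.5 | 255 83.5 | 265 83.5 | 275 82.5 | 285 82.5 | 295 82.5 | 375 78.5 | 383 78.5 | 391 78.5 | 399 77.5 | 407 77.5 | 415 77.5 | 423 77.5 |
```

View pics/c3.png

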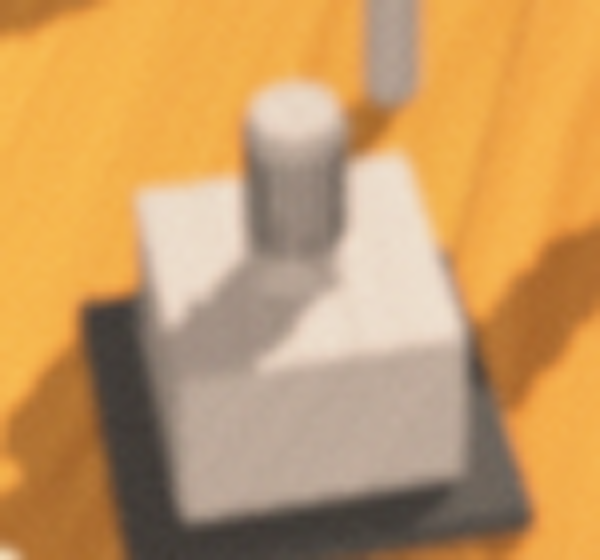

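View pics/c4.png

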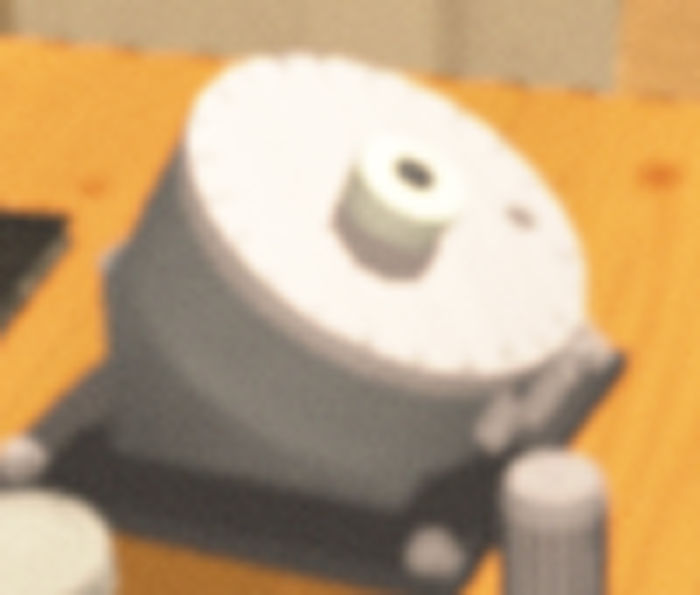

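```bash
python3 - <<'E'
from h import *
np.set_printoptions(precision=1,suppress=True)
print('pinhead',tri((209.3,210.3),(287,278.1)))
for z in(80,83,86): print(z,plane('top',209.3,210.3,z),plane('side',287,278.1,z))
C=[(145,190),(405,155),(465,332),(182,372)]
for z in (42,48):
  P=[plane('side',250+a/8,265+b/8,z) for a,b in C]; print(z,np.array(P),np.mean(P,0),[np.linalg.norm(P[i]-P[i-1]) for i in range(4)])
t=cv2.imread('pics/top0.png')
cv2.imwrite("pics/c5.png",cv2.resize(t[185:250,185:270],None,fx=9,fy=9,interpolation=cv2.INTER_CUBIC))
cv2.imwrite("pics/c6.png",cv2.resize(t[128:205,287:367],None,fx=7.5,fy=7.5,interpolation=cv2.INTER_CUBIC))
E
```

```text
pinhead (array([555.5, 339.8,  76.9]), np.float64(0.22676926056081634))
80 [555. 339.  80.] [554.3 343.6  80. ]
83 [554.5 338.3  83. ] [553.2 347.2  83. ]
86 [553.9 337.5  86. ] [552.1 350.8  86. ]
42 [[589.9 331.5  42. ]
 [541.4 307.9  42. ]
 [517.2 356.2  42. ]
 [566.7 379.7  42. ]] [553.8 343.8  42. ] [np.float64(53.55150375914509), np.float64(53.92523895701381), np.float64(53.97437082132563), np.float64(54.766007974433606)]
48 [[587.5 338.3  48. ]
 [539.7 315.   48. ]
 [515.8 362.6  48. ]
 [564.5 385.9  48. ]] [551.9 350.4  48. ] [np.float64(52.81947818683943), np.float64(53.18810458844816), np.float64(53.23656484172096), np.float64(54.01738066210458)]
```

View pics/c5.png

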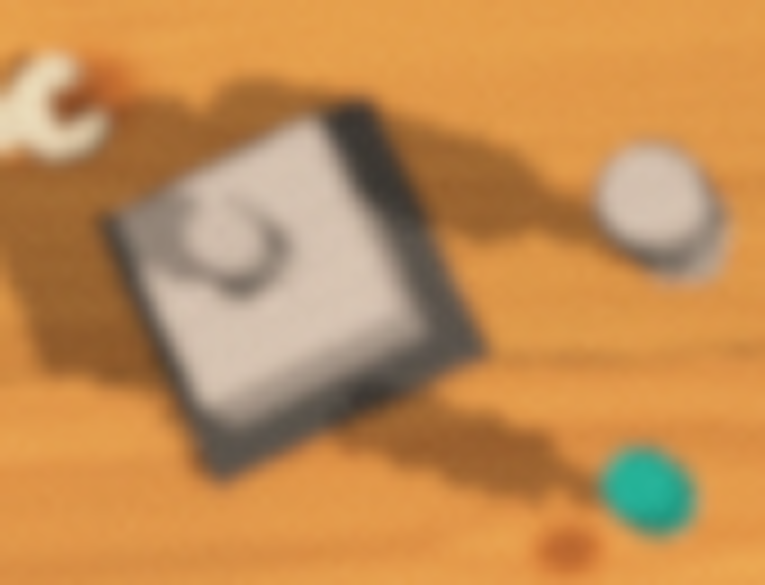

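View pics/c6.png

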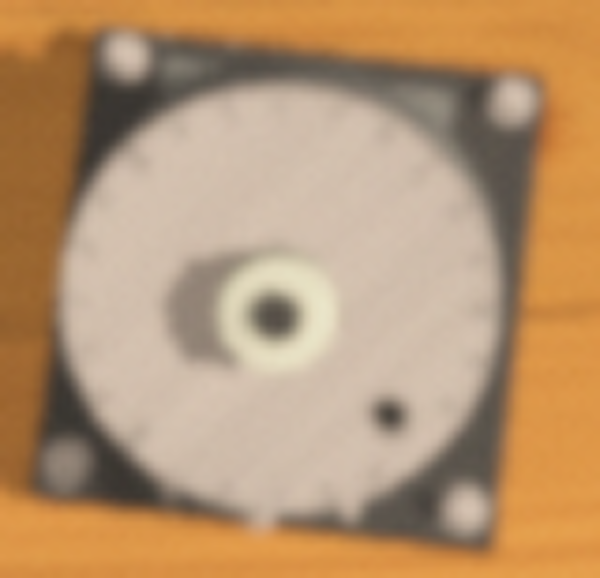

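```bash
python3 - <<'E'
from h import *
np.set_printoptions(precision=1,suppress=True)
S=lambda a,b:(250+a/8,265+b/8)
T=lambda a,b:(185+a/9,185+b/9)
for nm,a,b in [('front',(182,372),(188,522)),('right',(465,332),(465,478))]:
  B=plane('side',*S(*b),6); o,d=ray('side',*S(*a))
  # height: point above B closest
  z=o[2]+d[2]*np.dot((B-o)[:2],d[:2])/np.dot(d[:2],d[:2]); print(nm,B,z, o+d*(z-o[2])/d[2])
print('plate side',plane('side',*S(82,308),6),plane('side',*S(528,522),6), (plane('side',*S(82,308),6)+plane('side',*S(528,522),6))/2)
P=[plane('top',*T(*c),6) for c in[(218,482),(488,350),(365,103),(105,215)]]; print(np.array(P),np.mean(P,0),[np.linalg.norm(P[i]-P[i-1]) for i in range(4)])
for z in(42,48):
  P=[plane('top',*T(*c),z) for c in[(213,410),(425,325),(320,115),(115,220)]]; print(z,np.array(P),np.mean(P,0),[np.linalg.norm(P[i]-P[i-1]) for i in range(4)])
E
```

```text
front [565.7 382.    6. ] 44.29238445247046 [565.8 382.1  44.3]
right [516.3 357.8   6. ] 43.65508318264392 [516.8 357.9  43.7]
plate side [605.4 329.9   6. ] [501.7 366.2   6. ] [553.6 348.    6. ]
[[500.4 354.9   6. ]
 [535.8 285.    6. ]
 [602.7 320.7   6. ]
 [571.9 388.9   6. ]] [552.7 337.4   6. ] [np.float64(79.17128254078403), np.float64(78.35696455823668), np.float64(75.82082313506324), np.float64(74.81455840330781)]
42 [[514.6 347.9  42. ]
 [536.8 294.5  42. ]
 [591.7 324.2  42. ]
 [563.9 375.9  42. ]] [551.7 335.6  42. ] [np.float64(56.68289896994191), np.float64(57.77851393692487), np.float64(62.45970373468468), np.float64(58.7109718887632)]
48 [[513.8 346.3  48. ]
 [535.8 293.3  48. ]
 [590.5 322.8  48. ]
 [562.8 374.1  48. ]] [550.7 334.1  48. ] [np.float64(56.3545911734673), np.float64(57.443860329947704), np.float64(62.09793663959548), np.float64(58.370917477998084)]
```

```bash
cat >> h.py <<'E'
from scipy.spatial.transform import Rotation as Ro
def st():
    s=env.read_state(); return s, np.array(s['position']), Ro.from_euler('xyz',s['eef_rot'])
def togo(P,xd,zd):
    """shift (cm, tool axes now) and rotvec to bring TCP to P with tool x along xd, z along zd"""
    s,p,R=st(); x=np.array(xd,float);x/=np.linalg.norm(x); z=np.array(zd,float); z-=x*(z@x); z/=np.linalg.norm(z)
    Rt=Ro.from_matrix(np.stack([x,np.cross(z,x),z],1))
    return R.inv().apply(np.array(P)-p)/10,(R.inv()*Rt).as_rotvec(),R
E
python3 - <<'E'
from h import *
np.set_printoptions(precision=3,suppress=True)
s,p,R=st();print(R.as_matrix())
a,b,_=togo([553,340,206],[0,0,-1],[-.12,-.993,0]);print(a,b)
# vise estimate
print(plane('top',420,320,0),plane('top',420,320,150),plane('top',385,322,60))
# foot of head
c=[(100,35),(540,75),(490,545),(35,492)]
Q=[plane('top',287+a/7.5,128+b/7.5,10) for a,b in c];print(np.array(Q),[np.linalg.norm(Q[i]-Q[i-1]) for i in range(4)])
E
```

```text
[[-0.     0.968  0.249]
 [ 0.002  0.249 -0.968]
 [-1.     0.    -0.002]]
[  0.104  62.012 -76.6  ] [ 0.372 -0.002 -0.   ]
[ 315.188 -138.59     0.   ] [ 323.267 -108.274  150.   ] [313.799 -50.555  60.   ]
[[763.571 142.03   10.   ]
 [750.01   -2.727  10.   ]
 [592.395  14.994  10.   ]
 [609.292 160.761  10.   ]] [np.float64(155.4116452662692), np.float64(145.39100376684488), np.float64(158.60805739508228), np.float64(146.74264457173953)]
```

```bash
python3 -m crank '[[0.6,[-4,0,0],[0,0,0]],[0.6,[-4,0,0],[0,0,0]],[0.6,[-4,0,0],[0,0,0]],[0.6,[0,3,-3.8],[0,0,0]],[0.6,[0,3,-3.8],[0,0,0]],[0.6,[0,3,-3.8],[0,0,0]],[0.6,[0,3,-3.8],[0,0,0]],[0.6,[0,3,-3.8],[0,0,0]],[0.6,[0,3,-3.8],[0,0,0]],[0.6,[0,3,-3.8],[0,0,0]],[0.6,[0,3,-3.8],[0,0,0]],[0.6,[0,3,-3.8],[0,0,0]],[0.6,[0,3,-3.8],[0,0,0]],[0.6,[0,3,-3.8],[0,0,0]],[0.6,[0,3,-3.8],[0,0,0]],[0.6,[0,3,-3.8],[0,0,0]]]' 40
python3 - <<'E'
from h import *
np.set_printoptions(precision=3,suppress=True)
print(togo([553,340,206],[0,0,-1],[-.12,-.993,0])[:2])
E
```

```text
time: 1.7
position: [402.3, 35.3, 329.9]
eef_rot: [2.523, 1.561, 1.19]
contact_force: [1.1, -0.4, -0.1]
width: 51.2
(array([ 12.733,  21.753, -25.949]), array([ 0.358, -0.009, -0.004]))
```

```bash
python3 -m crank '[[0.6,[0,3.1,-3.7],[0,0,0]],[0.6,[0,3.1,-3.7],[0,0,0]],[0.6,[0,3.1,-3.7],[0,0,0]],[0.6,[0,3.1,-3.7],[0,0,0]],[0.6,[0,3.1,-3.7],[0,0,0]],[0.6,[0,3.1,-3.7],[0,0,0]],[0.6,[0,3.1,-3.7],[0,0,0]],[0.6,[4,0,0],[0.12,0,0]],[0.6,[4,0,0],[0.12,0,0]],[0.6,[4,0,0],[0.12,0,0]],[0.6,[0,0,0],[0,0,0]]]'
python3 - <<'E'
from h import *
np.set_printoptions(precision=3,suppress=True)
print(togo([553,340,206],[0,0,-1],[-.12,-.993,0])[:2], st()[1])
t=env.read_camera('top');s=env.read_camera('side')
cv2.imwrite('pics/t1.png',t);cv2.imwrite('pics/s1.png',s)
p=st()[1];print(proj('top',p),proj('side',p))
cv2.imwrite("pics/c7.png",np.hstack([cv2.resize(t[150:270,160:280],(390,390)),cv2.resize(s[170:320,210:360],(390,390))]))
E
```

```text
time: 2.8
position: [553.9, 360.6, 204.3]
eef_rot: [3.005, 1.562, 1.311]
contact_force: [-0.5, -1.4, -1.2]
width: 51.4
(array([-0.186,  0.164,  2.05 ]), array([-0.003, -0.009, -0.001])) [553.887 360.561 204.325]
(np.float64(180.870624891226), np.float64(196.88011310589576)) (np.float64(280.13268806712216), np.float64(208.50100648001822))
```

View pics/s1.png

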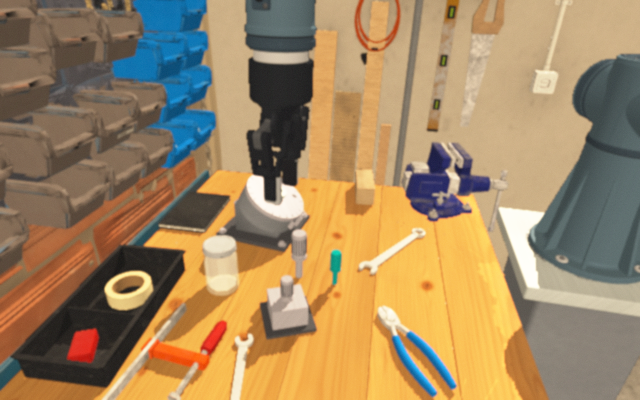

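View pics/t1.png

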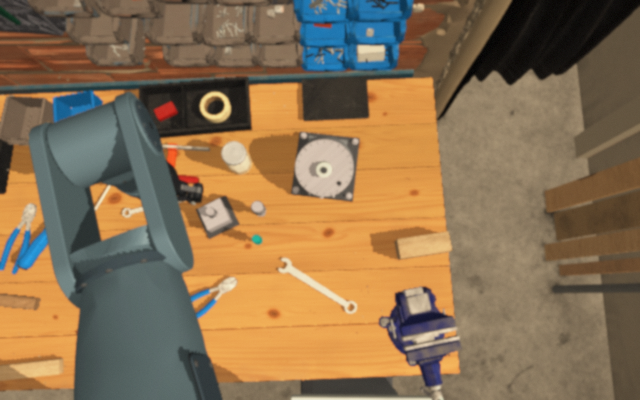

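```bash
python3 - <<'E'
from h import *
t=cv2.imread('pics/t1.png');s=cv2.imread('pics/s1.png')
cv2.imwrite("pics/c8.png",np.hstack([cv2.resize(t[150:230,155:235],(390,390),interpolation=cv2.INTER_CUBIC),cv2.resize(s[130:230,230:330],(390,390),interpolation=cv2.INTER_CUBIC)]))
_,p,R=st()
for k in(-26,26,-38,38):
  for b in (0,5): 
    q=p+R.apply([-b,0,k]); print(k,b,np.round(proj('top',q),1),np.round(proj('side',q),1))
E
```

```text
-26 0 [167.7 195.3] [272.1 217.2]
-26 5 [166.9 194.7] [272.1 213.9]
26 0 [194.  198.5] [287.6 200.4]
26 5 [193.3 198. ] [287.6 197.3]
-38 0 [161.7 194.5] [268.2 221.5]
-38 5 [160.8 194. ] [268.1 218.1]
38 0 [200.1 199.3] [290.8 196.9]
38 5 [199.4 198.8] [290.8 193.8]
```

View pics/c8.png

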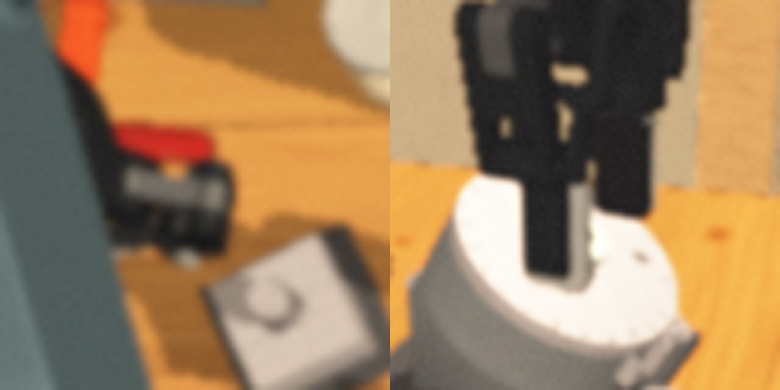

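```bash
python3 -m crank '[[0,[2,0,2],[0,0,0]],[0,[2,0,0],[0,0,0]],[0,[2,0,0],[0,0,0]],[0,[0,0,0],[0,0,0]],[0,[0,0,0],[0,0,0]],[0,[0,0,0],[0,0,0]]]'
python3 - <<'E'
from h import *
t=env.read_camera('top');s=env.read_camera('side')
cv2.imwrite('pics/t2.png',t);cv2.imwrite('pics/s2.png',s)
cv2.imwrite("pics/c9.png",np.hstack([cv2.resize(t[165:245,165:245],(400,400),interpolation=cv2.INTER_CUBIC),cv2.resize(s[190:290,230:330],(400,400),interpolation=cv2.INTER_CUBIC)]))
_,p,R=st(); print(p,proj('top',p),proj('side',p))
E
```

```text
time: 3.5
position: [567.1, 345.3, 172.2]
eef_rot: [2.201, 1.524, 0.525]
contact_force: [-0.1, -0.3, -0.7]
width: -0.1
[567.32788264 345.43278617 172.25321046] (np.float64(195.19588226596304), np.float64(196.23171736015422)) (np.float64(277.31867188781376), np.float64(226.38842309792784))
```

View pics/c9.png

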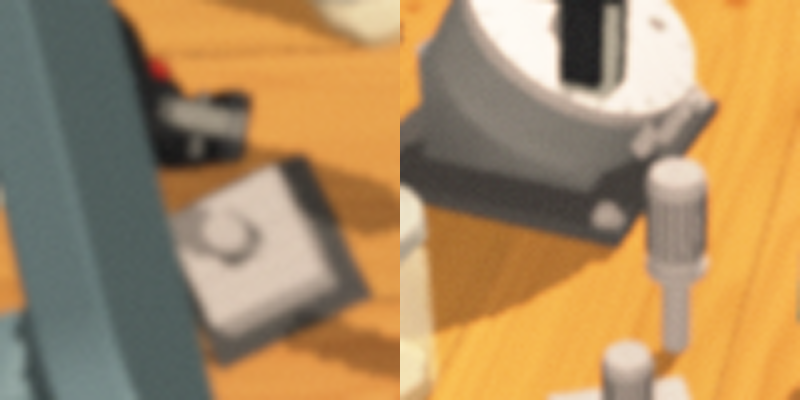

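```bash
python3 - <<'E'
from h import *
np.set_printoptions(precision=3,suppress=True)
s,p,R=st(); print(s,R.as_matrix(),np.arctan2(p[1],p[0]))
t=env.read_camera('top');s=env.read_camera('side')
cv2.imwrite('pics/t3.png',t);cv2.imwrite('pics/s3.png',s)
cv2.imwrite("pics/c10.png",np.hstack([cv2.resize(t[125:265,120:260],(390,390),interpolation=cv2.INTER_CUBIC),cv2.resize(s[100:240,210:350],(390,390),interpolation=cv2.INTER_CUBIC)]))
print(st()[1])
E
```

```text
{'time': 3.6, 'joints': array([0.365, 0.369, 1.444, 0.008, 1.281, 2.039]), 'joint_velocities': array([ 0.001,  0.01 ,  0.016, -0.001, -0.007,  0.003]), 'joint_efforts': array([ -0.057, -53.214, -34.643,   0.029,  -0.164,  -0.028]), 'position': array([567.328, 345.433, 172.253]), 'eef_rot': array([2.199, 1.523, 0.523]), 'contact_force': array([1.011, 0.213, 0.293]), 'wrist_torque': array([ 0.001, -0.041, -0.022]), 'width': 0.10977985044877484} [[ 0.042  0.994 -0.105]
 [ 0.024 -0.106 -0.994]
 [-0.999  0.039 -0.028]] 0.5469210062614784
[566.439 345.151 170.747]
```

View pics/c10.png

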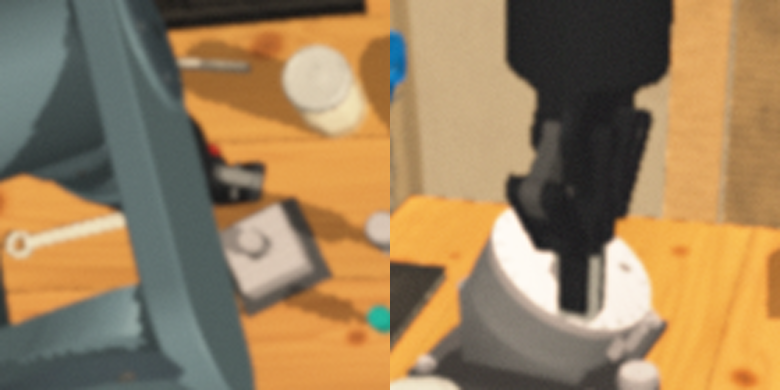

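```bash
python3 - <<'E'
from h import *
for n in('side','top'):
  for P in([0,0,0],[0,0,100],[553,340,86],[553,340,0]): print(n,P,np.round(proj(n,P),1))
E
```

```text
side [0, 0, 0] [585.5 249.1]
side [0, 0, 100] [602.1 207.5]
side [553, 340, 86] [288.4 273.7]
side [553, 340, 0] [288.8 315.8]
top [0, 0, 0] [361.3 469.7]
top [0, 0, 100] [365.3 489.1]
top [553, 340, 86] [208.1 210.7]
top [553, 340, 0] [217.2 217.1]
```

```bash
python3 -m crank '[[0,[0,-1.5,3.5],[0,0,0]],[0,[0,-1.5,3.5],[0,0,0]],[0,[0,-1.5,3.5],[0,0,0]],[0,[0,-1.5,3.5],[0,0,0]],[0,[0,-1.5,3.5],[0,0,0]],[0,[0,-1.5,3.5],[0,0,0]],[0,[2,0,0],[0,0,0]],[0,[2,0,0],[0,0,0]],[0,[0,0,0],[0,0,0]],[0,[0,0,0],[0,0,0]]]'
python3 - <<'E'
from h import *
np.set_printoptions(precision=3,suppress=True)
print(st()[1],st()[2].as_matrix())
t=env.read_camera('top');s=env.read_camera('side')
cv2.imwrite('pics/t4.png',t);cv2.imwrite('pics/s4.png',s)
p=st()[1];a=proj('top',p);b=proj('side',p);print(p,a,b)
f=lambda im,c:cv2.resize(im[int(c[1])-50:int(c[1])+50,int(c[0])-50:int(c[0])+50],(400,400),interpolation=cv2.INTER_CUBIC)
cv2.imwrite("pics/c11.png",np.hstack([f(t,a),f(s,b)]))
E
```

```text
time: 4.7
position: [454.0, 140.7, 123.3]
eef_rot: [2.144, 1.519, 0.471]
contact_force: [-0.2, -0.2, 0.4]
width: 0.1
[453.965 140.74  123.28 ] [[ 0.046  0.994 -0.101]
 [ 0.023 -0.103 -0.994]
 [-0.999  0.043 -0.028]]
[454.089 140.931 123.413] (np.float64(295.9076049024628), np.float64(254.27431724900845)) (np.float64(368.057391890721), np.float64(201.58604201209027))
```

View pics/c11.png

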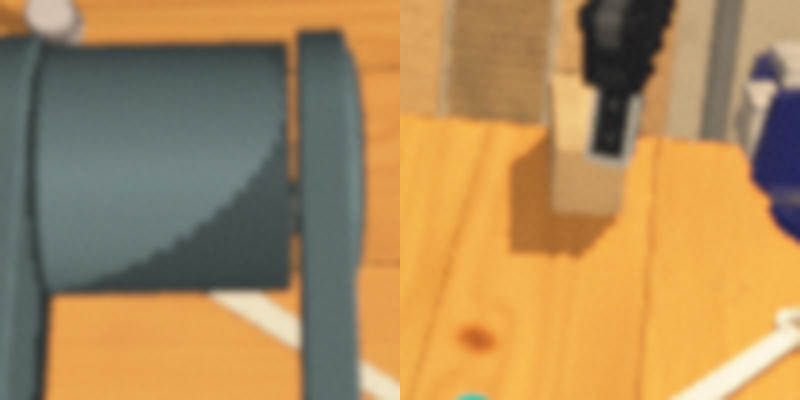

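View pics/t4.png

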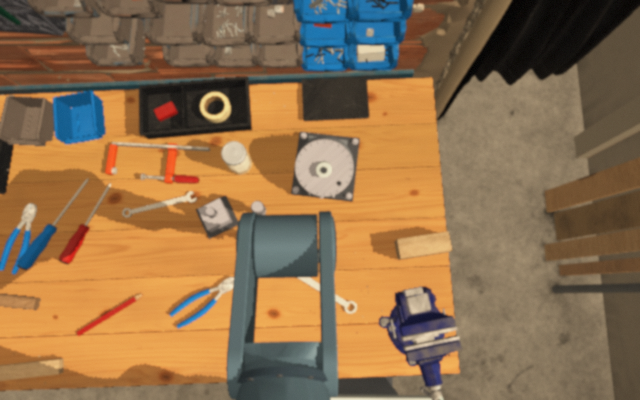

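```bash
python3 -m crank '[[0,[-4,0,0],[0,0,0]],[0,[-4,2,2],[0,0,0]],[0,[0,4,2],[0,0,0.13]],[0,[0,4,2],[0,0,0.13]],[0,[0,4,0],[0,0,0.13]],[0,[0,1,0],[0,0,0.13]],[0,[0,0,0],[0,0,0.05]],[0,[0,0,0],[0,0,0]],[0,[0,0,0],[0,0,0]]]'
python3 - <<'E'
from h import *
np.set_printoptions(precision=3,suppress=True)
print(st()[1],st()[2].as_matrix())
t=env.read_camera('top');s=env.read_camera('side')
cv2.imwrite('pics/t5.png',t);cv2.imwrite('pics/s5.png',s)
p=st()[1];a=proj('top',p);b=proj('side',p);print(p,a,b)
f=lambda im,c:cv2.resize(im[int(c[1])-50:int(c[1])+50,int(c[0])-50:int(c[0])+50],(400,400),interpolation=cv2.INTER_CUBIC)
cv2.imwrite("pics/c12.png",np.hstack([f(t,a),f(s,b)]))
E
```

```text
time: 5.7
position: [598.9, 63.5, 243.8]
eef_rot: [1.614, 0.926, -0.06]
contact_force: [-0.9, 0.5, 0.1]
width: 0.1
[598.899  63.491 243.778] [[ 0.6    0.794 -0.094]
 [-0.036 -0.091 -0.995]
 [-0.799  0.601 -0.026]]
[599.212  63.41  243.73 ] (np.float64(333.96426308168725), np.float64(172.30338758505712)) (np.float64(303.4977118853743), np.float64(120.80383043581325))
```

View pics/c12.png

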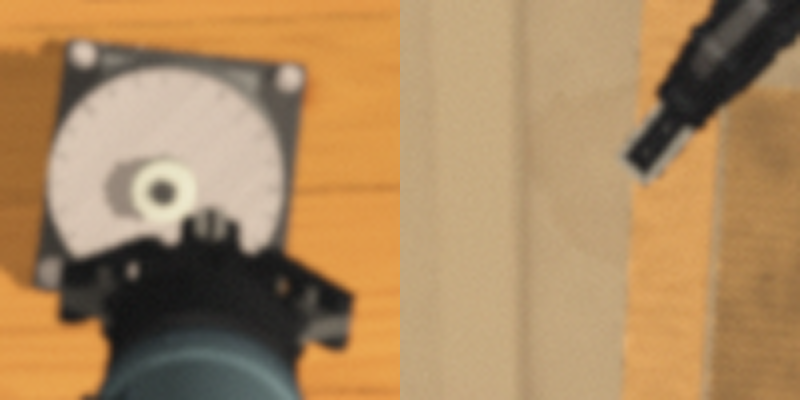

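```bash
python3 - <<'E'
from h import *
_,p,R=st()
for b in range(0,36,5):
  q=p+R.apply([-b,0,0]); print(b,np.round(proj('top',q),1),np.round(proj('side',q),1))
print(tri((336,173.5),(312.3,111.3)))
E
```

```text
0 [334.  172.3] [303.5 120.8]
5 [333.9 173.3] [305. 119.]
10 [333.9 174.3] [306.5 117.1]
15 [333.8 175.3] [308.  115.3]
20 [333.7 176.3] [309.5 113.4]
25 [333.7 177.3] [311.  111.5]
30 [333.6 178.4] [312.5 109.6]
35 [333.6 179.4] [314.1 107.7]
(array([587.02408679,  59.4462944 , 263.91316018]), np.float64(8.67151287830723))
```

```bash
python3 - <<'E'
from h import *
np.set_printoptions(precision=3,suppress=True)
print(plane('top',330,240,0),plane('top',345,225,0))
a,b,R=togo([470,60,60],[0,0,-1],[-.12,-.993,0]);print(a,b, R.inv().apply([0,0,-1]))
E
python3 -m crank '[[0,[-1,-4,0],[0,0,-0.14]],[0,[0,-4,0],[0,0,-0.14]],[0,[2,-4,0],[0,0,-0.14]],[0,[3,-2,0],[0,0,-0.14]],[0,[3,0,0],[0,0,-0.07]],[0,[3,0,0],[0,0,0]],[0,[3,0,0],[0,0,0]],[0,[0,0,0],[0,0,0]]]'
python3 - <<'E'
from h import *
np.set_printoptions(precision=3,suppress=True)
a,b,R=togo([470,60,60],[0,0,-1],[-.12,-.993,0]);print(a,b,st()[1])
E
```

```text
[498.756  68.288   0.   ] [534.933  32.43    0.   ]
[  6.936 -21.269   2.034] [ 0.016 -0.033 -0.644] [ 0.799 -0.601  0.026]
time: 6.6
position: [488.7, 79.6, 53.1]
eef_rot: [-2.944, 1.545, 1.675]
contact_force: [-0.9, 1.0, -0.5]
width: -0.1
[-0.732 -1.68   2.103] [ 0.027 -0.025  0.005] [488.657  79.562  53.133]
```

```bash
python3 -m crank '[[0,[2,0,0],[0,0,0]],[0,[2,0,0],[0,0,0]],[0,[0.5,0,0],[0,0,0]],[0,[0,0,0],[0,0,0]]]'
python3 - <<'E'
from h import *
t=env.read_camera('top');s=env.read_camera('side')
cv2.imwrite('pics/s6.png',s)
p=st()[1];b=proj('side',p);print(p,b)
f=lambda im,c:cv2.resize(im[int(c[1])-50:int(c[1])+50,int(c[0])-50:int(c[0])+50],(600,600),interpolation=cv2.INTER_CUBIC)
cv2.imwrite("pics/c13.png",f(s,b))
E
```

```text
time: 7.0
position: [493.5, 80.6, 11.9]
eef_rot: [-3.095, 1.545, 1.525]
contact_force: [-0.2, -0.3, -0.3]
width: -0.0
[494.14651378  80.48334692  12.57605365] (np.float64(348.0544617833217), np.float64(232.20744038047343))
```

View pics/c13.png

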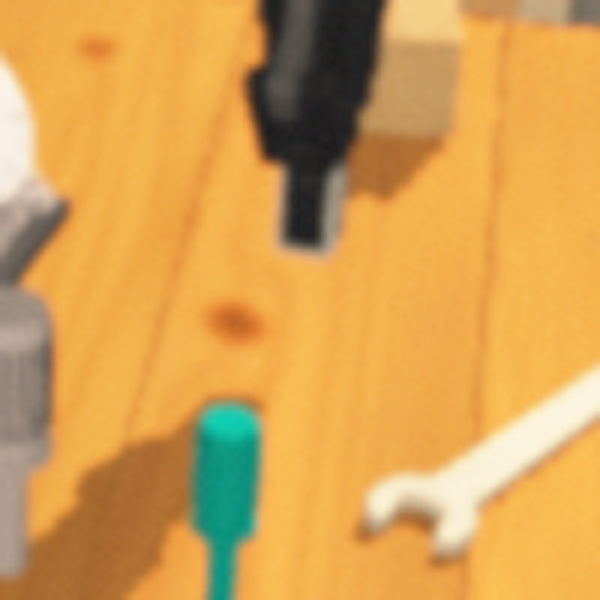

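```bash
python3 -m crank '[[0,[0.6,0,0],[0,0,0]],[0,[0.4,0,0],[0,0,0]],[0,[0.2,0,0],[0,0,0]]]'; python3 -m crank '[[0,[0.3,0,0],[0,0,0]]]';python3 -m crank '[[0,[0.3,0,0],[0,0,0]]]'
```

```text
time: 7.4
position: [496.8, 80.6, 3.0]
eef_rot: [2.898, 1.545, 1.236]
contact_force: [-0.3, -0.8, 0.1]
width: -0.0
time: 7.5
position: [497.1, 80.7, 0.1]
eef_rot: [2.877, 1.545, 1.215]
contact_force: [-0.0, -1.1, -0.1]
width: -0.4
time: 7.6
position: [497.1, 80.8, -3.0]
eef_rot: [2.874, 1.545, 1.211]
contact_force: [-0.5, -1.0, 0.7]
width: 0.4
```

```bash
python3 -m crank '[[0,[0.4,0,0],[0,0,0]],[0,[0.4,0,0],[0,0,0]]]';python3 -m crank '[[0,[0.3,0,0],[0,0,0]]]'; python3 -m crank '[[0,[0.3,0,0],[0,0,0]]]'
```

```text
time: 7.8
position: [497.2, 81.0, -11.6]
eef_rot: [2.871, 1.544, 1.209]
contact_force: [-0.4, -0.7, -0.2]
width: -0.1
time: 7.9
position: [497.0, 81.1, -15.2]
eef_rot: [2.89, 1.545, 1.227]
contact_force: [0.0, -0.7, 0.1]
width: -0.1
time: 8.0
position: [496.9, 81.2, -18.6]
eef_rot: [2.904, 1.545, 1.241]
contact_force: [0.1, 0.0, 0.1]
width: 0.1
```

```bash
python3 - <<'E'
from h import *
s=env.read_camera('side');cv2.imwrite('pics/s7.png',s)
p=st()[1];b=proj('side',p);print(p,b)
cv2.imwrite("pics/c14.png",cv2.resize(s[180:280,298:398],(600,600),interpolation=cv2.INTER_CUBIC))
E
```

```text
[496.49553799  81.16256732 -19.0478074 ] (np.float64(346.068291416275), np.float64(244.52563260883613))
```

View pics/c14.png

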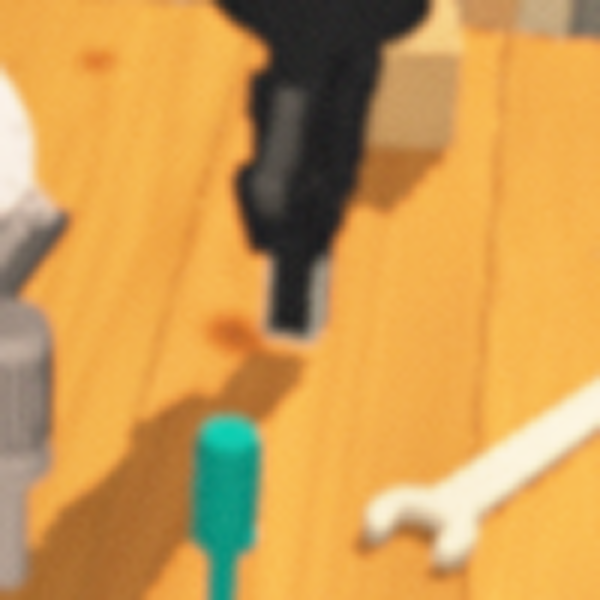

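```bash
python3 -m crank '[[0,[0.2,0,0],[0,0,0]]]';python3 -m crank '[[0,[0.2,0,0],[0,0,0]]]'; python3 -m crank '[[0,[0.2,0,0],[0,0,0]]]'; python3 - <<'E'
from h import *
p=np.array([599.2,63.4,243.75])
print(proj('side',p+[0,0,22]),proj('top',p+[0,0,22]))
E
```

```text
time: 8.15
position: [496.6, 81.2, -21.2]
eef_rot: [2.929, 1.545, 1.266]
contact_force: [0.2, 0.8, 0.2]
width: 0.0
time: 8.25
position: [496.6, 81.3, -23.4]
eef_rot: [2.932, 1.545, 1.27]
contact_force: [0.0, -0.1, -0.4]
width: 0.1
time: 8.35
position: [496.7, 81.3, -24.9]
eef_rot: [2.935, 1.545, 1.273]
contact_force: [-10.7, -0.2, 35.2]
width: -0.0
(np.float64(303.6155533849535), np.float64(109.74989092796439)) (np.float64(334.1943043475615), np.float64(169.18797805082863))
```

```bash
python3 -m crank '[[0.6,[-3,0,0],[0,0,0]],[0.6,[-4,0,0],[0,0,0]],[0.6,[-4,0,0],[0,0,0]],[0.6,[-4,0,0],[0,0,0]]]'; python3 - <<'E'
from h import *
np.set_printoptions(precision=1,suppress=True)
t=cv2.imread('pics/top0.png');s=cv2.imread('pics/side0.png')
def knot(im,n):
    h=cv2.cvtColor(im,cv2.COLOR_BGR2Lab).astype(float); return h
cv2.imwrite("pics/c15.png",np.vstack([cv2.resize(t[220:330,220:350],None,fx=5,fy=2.7)]))
cv2.imwrite("pics/c16.png",cv2.resize(s[215:300,300:450],None,fx=5,fy=5))
print(tri((327.5,232.5),(337.2,235)))
E
```

```text
time: 8.75
position: [490.2, 77.9, 123.2]
eef_rot: [-2.782, 1.544, 1.838]
contact_force: [1.2, -0.4, -1.3]
width: 50.8
(array([517.6,  74.3,  -2.3]), np.float64(1.12039818734448))
```

View pics/c16.png

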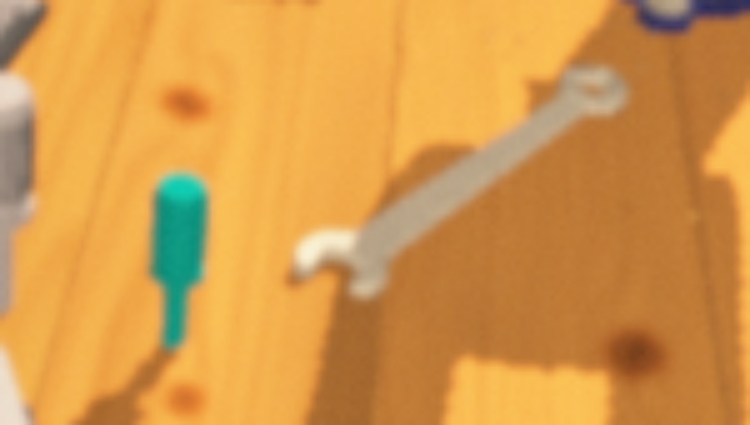

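View pics/c15.png

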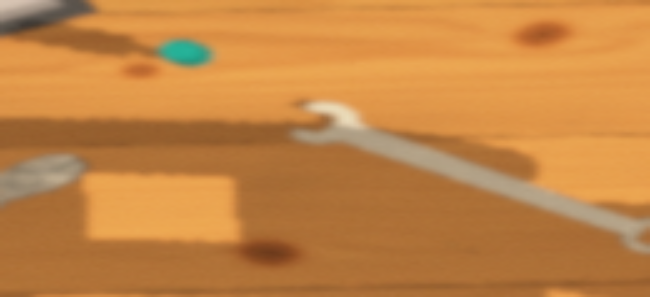

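```bash
python3 - <<'E'
from h import *
np.set_printoptions(precision=1,suppress=True)
for a,b in [((328.2,232.2),(337,235.4)),((248,245.9),(337,295)),((274,313.3),(427.4,285.6))]:
    print(*tri(a,b),plane('top',*a,0),plane('side',*b,0))
E
```

```text
[518.4  72.6  -4.4] 0.7325290061854905 [517.4  72.6   0. ] [517.8  79.4   0. ]
[485.1 264.1  -5.6] 1.1737775076399621 [483.9 263.1   0. ] [484.8 270.5   0. ]
[328.1 198.   -5.4] 0.14521503553681622 [328.4 197.4   0. ] [328.9 205.    0. ]
```

```bash
python3 - <<'E'
from h import *
np.set_printoptions(precision=3,suppress=True)
a,b,R=togo([554.3,342.8,90],[0,0,-1],[-.12,-.993,0]);print(a,b,st()[1])
E
```

```text
[  3.962   3.977 -26.879] [ 0.028 -0.025  0.01 ] [490.223  77.869 123.209]
```

```bash
python3 -m crank '[[0.6,[0,0.6,-4],[0.028,-0.025,0.01]],[0.6,[0,0.6,-4],[0,0,0]],[0.6,[0,0.6,-4],[0,0,0]],[0.6,[0,0.6,-4],[0,0,0]],[0.6,[0,0.6,-4],[0,0,0]],[0.6,[0,0.6,-4],[0,0,0]],[0.6,[0,0.4,-2.5],[0,0,0]],[0.6,[0,0,0],[0,0,0]]]'; python3 - <<'E'
from h import *
np.set_printoptions(precision=3,suppress=True)
a,b,R=togo([554.3,342.8,90],[0,0,-1],[-.12,-.993,0]);print(a,b,st()[1])
E
```

```text
time: 9.55
position: [571.6, 344.7, 134.8]
eef_rot: [1.695, 1.55, -0.003]
contact_force: [-0.6, -0.4, 0.1]
width: 51.1
[ 4.439 -1.781  0.421] [-0.007 -0.003 -0.021] [571.561 344.714 134.766]
```

```bash
python3 -m crank '[[0.6,[0,-1.7,0.4],[-0.007,-0.003,-0.02]],[0.6,[1,-0.1,0],[0,0,0]],[0.6,[0,0,0],[0,0,0]]]'; python3 - <<'E'
from h import *
np.set_printoptions(precision=3,suppress=True)
a,b,R=togo([554.3,342.8,90],[0,0,-1],[-.12,-.993,0]);print(a,b,st()[1])
s=env.read_camera('side');t=env.read_camera('top')
cv2.imwrite("pics/c17.png",np.hstack([cv2.resize(s[200:330,225:355],(400,400),interpolation=cv2.INTER_CUBIC),cv2.resize(t[160:260,160:260],(400,400),interpolation=cv2.INTER_CUBIC)]))
p=st()[1]
for k in(0,26,-26): print(proj('side',p+[0,k,32]))
E
```

```text
time: 9.85
position: [550.2, 341.2, 122.4]
eef_rot: [-0.85, 1.567, -2.541]
contact_force: [-0.3, -0.2, -0.5]
width: 51.2
[ 3.242  0.399 -0.216] [0.001 0.003 0.003] [550.191 341.209 122.434]
(np.float64(288.6992975867583), np.float64(235.97504319821533))
(np.float64(283.65724375658226), np.float64(245.70650676961554))
(np.float64(293.37530608571114), np.float64(226.95006887232086))
```

View pics/c17.png

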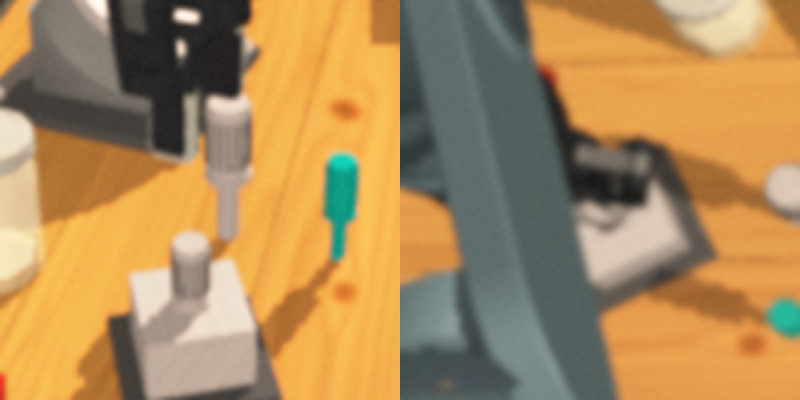

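```bash
python3 -m crank '[[0.6,[2.5,0.3,-0.2],[0,0.003,0.003]],[0.6,[2.5,0,0],[0,0,0]],[0.6,[2,0,0],[0,0,0]],[0.6,[1,0,0],[0,0,0]],[0.6,[0,0,0],[0,0,0]]]'; python3 - <<'E'
from h import *
np.set_printoptions(precision=3,suppress=True)
a,b,R=togo([553.5,342.8,22],[0,0,-1],[-.12,-.993,0]);print(a,b,st()[1])
s=env.read_camera('side')
cv2.imwrite("pics/c18.png",cv2.resize(s[200:330,225:355],(600,600),interpolation=cv2.INTER_CUBIC))
E
```

```text
time: 10.45
position: [558.9, 340.7, 45.3]
eef_rot: [2.059, 1.561, 0.363]
contact_force: [-0.7, -0.1, -0.3]
width: 51.6
[ 2.327 -0.578 -0.13 ] [-0.005 -0.005 -0.009] [558.853 340.709  45.317]
```

View pics/c18.png

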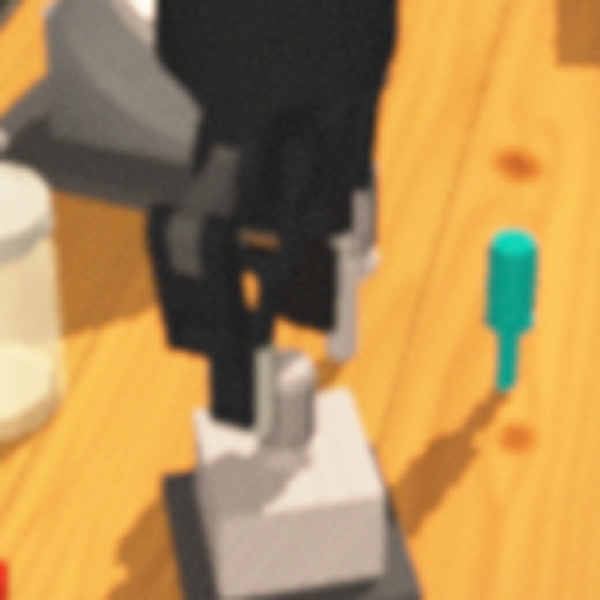

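```bash
python3 -m crank '[[0.6,[0.5,-0.8,-0.1],[-0.005,-0.005,-0.009]],[0.6,[0.8,0,0],[0,0,0]],[0.6,[0.3,0,0],[0,0,0]],[0.6,[0,0,0],[0,0,0]]]'; python3 - <<'E'
from h import *
np.set_printoptions(precision=3,suppress=True)
a,b,R=togo([551,342.8,22],[0,0,-1],[-.12,-.993,0]);print(a,b,st()[1])
s=env.read_camera('side')
cv2.imwrite("pics/c19.png",cv2.resize(s[200:330,225:355],(600,600),interpolation=cv2.INTER_CUBIC))
E
```

```text
time: 10.9
position: [553.3, 344.0, 32.7]
eef_rot: [2.022, 1.565, 0.331]
contact_force: [-0.6, -0.6, -0.5]
width: 51.4
[ 1.067 -0.217  0.145] [ 0.001 -0.002 -0.005] [553.275 343.959  32.685]
```

View pics/c19.png

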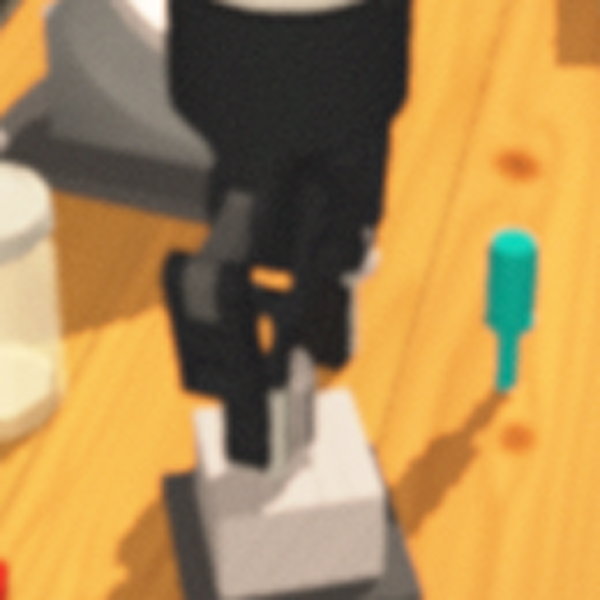

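```bash
python3 -m crank '[[0.6,[0.6,-0.15,0.1],[0,0,-0.005]],[0.6,[0.4,0,0],[0,0,0]],[0.2,[0,0,0],[0,0,0]],[0,[0,0,0],[0,0,0]],[0,[0,0,0],[0,0,0]],[0,[0,0,0],[0,0,0]],[0,[0,0,0],[0,0,0]]]' 40; python3 - <<'E'
from h import *
np.set_printoptions(precision=3,suppress=True)
a,b,R=togo([551,342.8,22],[0,0,-1],[-.12,-.993,0]);print(a,b,st()[1])
s=env.read_camera('side')
cv2.imwrite("pics/c20.png",cv2.resize(s[200:330,225:355],(600,600),interpolation=cv2.INTER_CUBIC))
E
```

```text
time: 11.65
position: [552.3, 343.3, 22.6]
eef_rot: [2.875, 1.568, 1.185]
contact_force: [0.1, 0.2, -1.2]
width: 18.9
[ 0.064 -0.12   0.068] [ 0.001 -0.003 -0.001] [552.269 343.327  22.645]
```

View pics/c20.png

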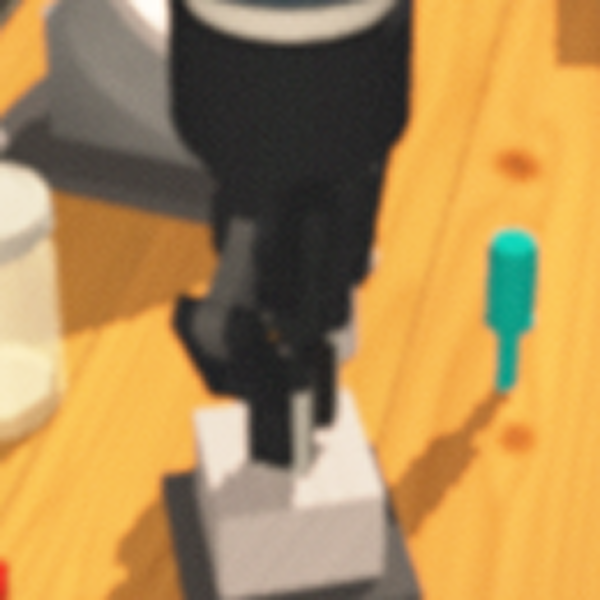

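```bash
python3 -m crank '[[0,[0,0,0],[0,0,0]],[0,[-1,0,0],[0,0,0]],[0,[-2,0,0],[0,0,0]],[0,[-3,0,0],[0,0,0]],[0,[-4,0,0],[0,0,0]],[0,[-3,0,0],[0,0,0]],[0,[0,0,0],[0,0,0]]]' 70; python3 - <<'E'
from h import *
np.set_printoptions(precision=3,suppress=True)
print(st()[1],st()[2].as_matrix())
s=env.read_camera('side')
cv2.imwrite("pics/c21.png",cv2.resize(s[180:330,225:375],(600,600),interpolation=cv2.INTER_CUBIC))
E
```

```text
time: 12.4
position: [551.9, 342.7, 158.4]
eef_rot: [2.987, 1.568, 1.296]
contact_force: [0.3, 0.7, -0.4]
width: 18.4
[551.894 342.652 158.436] [[ 0.001  0.993 -0.12 ]
 [ 0.003 -0.12  -0.993]
 [-1.     0.    -0.003]]
```

View pics/c21.png

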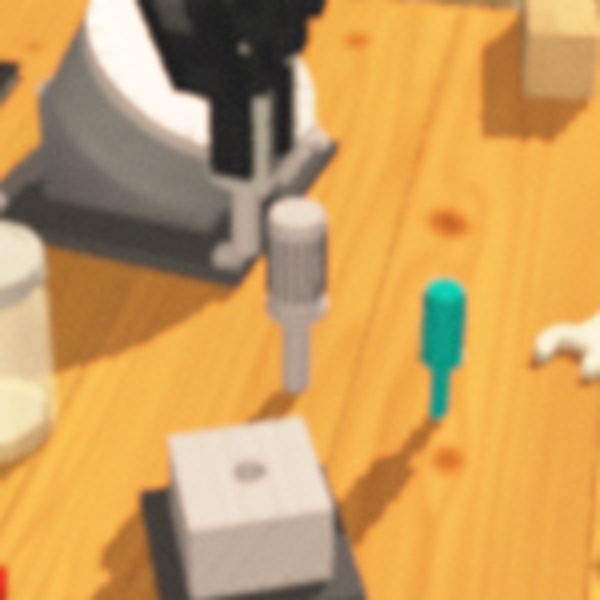

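```bash
python3 - <<'E'
from h import *
np.set_printoptions(precision=1,suppress=True)
print('rest hole side z42',plane('side',287.5,297.5,42),'TCP was 552.3 343.3')
p=st()[1]
for d in(10,12.65,15): print(d,proj('side',p-[0,0,d]))
print('shoulder',proj('side',p+[0,0,19.35]))
E
```

```text
rest hole side z42 [553.6 344.1  42. ] TCP was 552.3 343.3
10 (np.float64(289.04592903804905), np.float64(241.98235453706866))
12.65 (np.float64(289.0578887534852), np.float64(243.49197134734658))
15 (np.float64(289.0684537186976), np.float64(244.8255356089431))
shoulder (np.float64(288.910118095526), np.float64(224.83959867917747))
```

```bash
cat >> h.py <<'E'
DT=np.array([0,5.5,0]);DS=np.array([0,-1.5,0])
def tric(a,b):
    o1,d1=ray('top',*a);o2,d2=ray('side',*b);o1=o1+DT;o2=o2+DS
    t=np.linalg.lstsq(np.stack([d1,-d2],1),o2-o1,rcond=None)[0]
    p=o1+d1*t[0];q=o2+d2*t[1]; return (p+q)/2,np.linalg.norm(p-q)
def cen(im,u0,u1,v0,v1,th=None):
    g=cv2.cvtColor(im,cv2.COLOR_BGR2GRAY).astype(float)[v0:v1,u0:u1]
    b=np.percentile(g,75); w=np.clip(b-g-0.15*(b-g.min()),0,None)
    V,U=np.mgrid[v0:v1,u0:u1]; return (w*U).sum()/w.sum(),(w*V).sum()/w.sum()
E
python3 - <<'E'
from h import *
np.set_printoptions(precision=2,suppress=True)
t=cv2.imread('pics/top0.png');s=cv2.imread('pics/side0.png')
ht=cen(t,333,345,178,188); ct=cen(t,318,328,165,175)
hs=cen(s,289,300,191,201); cs=cen(s,275,284,186,194)
print(ht,ct,hs,cs)
H,e1=tric(ht,hs);C,e2=tric(ct,cs); print('hole',H,e1,'cap',C,e2)
psi=-0.11
ax=np.array([-.5*np.cos(psi),-.5*np.sin(psi),np.cos(np.pi/6)])
D=C-16*ax; v=H-D; print('centre',D,'v',v,np.linalg.norm(v),'off-plane',v@ax)
low=np.array([-np.cos(psi)*np.cos(np.pi/6),-np.sin(psi)*np.cos(np.pi/6),-.5]); tan=np.cross(ax,low)
print('angle',np.arctan2(v@tan,v@low))
E
```

```text
(np.float64(338.45886075949375), np.float64(182.90939373750837)) (np.float64(323.0853161637517), np.float64(169.71464539688643)) (np.float64(295.56649616368287), np.float64(194.19397993311037)) (np.float64(278.7670666928979), np.float64(189.37359826873893))
hole [618.31  55.39  76.52] 2.7284464027163824 cap [643.83  90.39 101.15] 0.21203804217746852
centre [651.78  89.51  87.29] v [-33.47 -34.12 -10.78] 48.99492003502167 off-plane 5.4265170336392945
angle 0.8819249524979992
```

```bash
python3 - <<'E'
from h import *
np.set_printoptions(precision=2,suppress=True)
t=cv2.imread('pics/top0.png');s=cv2.imread('pics/side0.png')
# dial masks
def fit(im,u0,u1,v0,v1,lo,name):
    c=im[v0:v1,u0:u1].astype(int); g=c.min(2); sat=c.max(2)-c.min(2)
    m=((g>lo)&(sat<60)).astype(np.uint8)*255
    m=cv2.morphologyEx(m,cv2.MORPH_OPEN,np.ones((5,5)))
    k,_=cv2.findContours(m,cv2.RETR_EXTERNAL,cv2.CHAIN_APPROX_NONE); k=max(k,key=cv2.contourArea); k=cv2.convexHull(k)
    e=cv2.fitEllipse(k); e=((e[0][0]+u0,e[0][1]+v0),e[1],e[2]); 
    o=im.copy(); cv2.ellipse(o,e,(0,0,255),1); cv2.imwrite(name,cv2.resize(o[v0:v1,u0:u1],None,fx=5,fy=5)); return e
a=fit(t,287,367,128,205,140,'pics/e1.png');b=fit(s,225,315,165,230,190,'pics/e2.png');print(a,b)
print(tric(a[0],b[0]))
print(proj('top',np.array([651.78,84,87.29])),proj('side',[651.78,91,87.29]))
E
python3 -c "
import cv2,numpy as np
a=cv2.imread('pics/e1.png');b=cv2.imread('pics/e2.png');h=max(a.shape[0],b.shape[0])
p=lambda x:cv2.copyMakeBorder(x,0,h-x.shape[0],0,0,0)
x=np.hstack([p(a),p(b)]);cv2.imwrite('pics/e.png',cv2.resize(x,(780,int(780*x.shape[0]/x.shape[1]))))"
```

```text
((324.1128578186035, 167.34574127197266), (56.48103713989258, 57.79865264892578), 89.14225006103516) ((274.63421630859375, 195.16673469543457), (36.31482696533203, 62.15131378173828), 122.19193267822266)
(array([653.87,  88.19,  85.13]), np.float64(0.3166765288456085))
(np.float64(323.5159512978631), np.float64(167.90690822478507)) (np.float64(275.44340792757066), np.float64(194.66479818324498))
```

View pics/e.png

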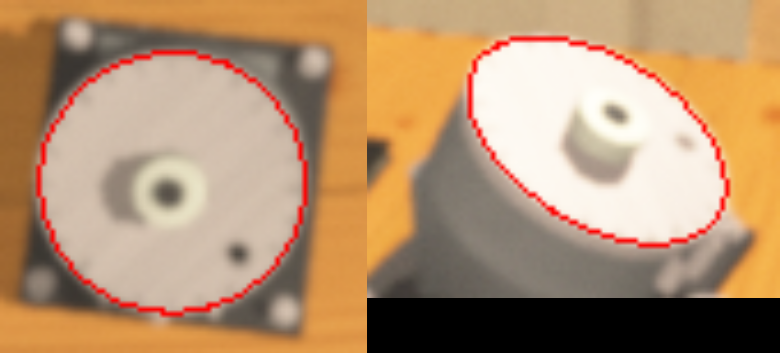

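```bash
cat >> h.py <<'E'
psi=-0.11
ax=np.array([-.5*np.cos(psi),-.5*np.sin(psi),np.cos(np.pi/6)])
low=np.array([-np.cos(psi)*np.cos(np.pi/6),-np.sin(psi)*np.cos(np.pi/6),-.5]); tan=np.cross(ax,low)
D=np.array([652.8,88.8,86.2])
def hit(n,px):
    o,d=ray(n,*px); o=o+(DT if n=='top' else DS); P=o+d*((D-o)@ax)/(d@ax); v=P-D
    return P,np.linalg.norm(v),np.arctan2(v@tan,v@low)
E
python3 - <<'E'
from h import *
np.set_printoptions(precision=3,suppress=True)
print(hit('top',(338.46,182.9)));print(hit('side',(294.3,195.7)));print(hit('side',(295.57,194.2)))
print('pointer',hit('top',(287+262/7.5,128+520/7.5)))
a=hit('top',(338.46,182.9))[2]
H=D+48*(np.cos(a)*low+np.sin(a)*tan)
print(H,low,tan,ax)
# tool target: pin tip 10mm above the hole along axis ; pin tip = TCP+12.65*x
for h in(40,10): print(togo(H+ax*(h+12.65),-ax,-tan)[:2],H+ax*(h+12.65))
E
```

```text
(array([621.275,  55.379,  70.227]), np.float64(48.64098838005916), np.float64(0.854270477796944))
(array([620.832,  51.594,  70.213]), np.float64(51.592802736776825), np.float64(0.9023777667601183))
(array([620.007,  43.866,  70.229]), np.float64(57.87504659036198), np.float64(0.9861417693129669))
pointer (array([591.65 ,  93.05 ,  50.839]), np.float64(70.7657125711118), np.float64(0.03517053067107618))
[621.69   55.819  70.438] [-0.861  0.095 -0.5  ] [-0.11  -0.994 -0.   ] [-0.497  0.055  0.866]
(array([ 3.955,  7.83 , 27.624]), array([ 3.024,  0.813, -0.002])) [595.524  58.709 116.034]
(array([ 6.55 ,  9.335, 27.613]), array([ 3.024,  0.813, -0.002])) [610.434  57.063  90.053]
```

```bash
python3 -m crank '[[0,[-1,0,4],[0,0,0]],[0,[0,0,4.5],[0,0,0]],[0,[0,0,4.5],[0,0,0]],[0,[0,0,4.5],[0,0,0]],[0,[0,0,4],[0,0,0.1]],[0,[0,0,3],[0,0,0.13]],[0,[0,0,2],[0,0,0.13]],[0,[0,0,0],[0,0,0.13]],[0,[0,0,0],[0,0,0]]]'; python3 - <<'E'
from h import *
np.set_printoptions(precision=3,suppress=True)
H=np.array([621.69,55.82,70.44])
print(st()[1]);print(togo(H+ax*(40+12.65),-ax,tan)[:2])
E
```

```text
time: 13.35
position: [506.9, 69.1, 147.9]
eef_rot: [1.562, 1.091, -0.128]
contact_force: [0.2, 0.2, -2.3]
width: 18.7
[506.885  69.148 147.874]
(array([ 6.943,  6.449, -0.035]), array([-0.006,  0.008,  0.044]))
```

```bash
python3 -m crank '[[0,[0,3.5,0],[-0.006,0.008,0.044]],[0,[1,3,0],[0,0,0]],[0,[2,0.5,0],[0,0,0]],[0,[2,0,0],[0,0,0]],[0,[0,0,0],[0,0,0]]]'; python3 - <<'E'
from h import *
np.set_printoptions(precision=3,suppress=True)
H=np.array([621.69,55.82,70.44])
print(st()[1]);print(togo(H+ax*(40+12.65),-ax,tan)[:2])
E
```

```text
time: 13.85
position: [596.8, 60.2, 136.0]
eef_rot: [1.572, 1.062, -0.107]
contact_force: [-0.2, -0.2, -0.7]
width: 18.2
[596.784  60.219 136.04 ]
(array([ 1.693, -1.07 ,  0.165]), array([ 0.001, -0.001,  0.014]))
```

```bash
python3 -m crank '[[0,[1,-1.1,0.15],[0,0,0.014]],[0,[1.5,0,0],[0,0,0]],[0,[0.5,0,0],[0,0,0]],[0,[0,0,0],[0,0,0]],[0,[0,0,0],[0,0,0]]]'; python3 - <<'E'
from h import *
np.set_printoptions(precision=3,suppress=True)
H=np.array([621.69,55.82,70.44])
print(togo(H+ax*(20+12.65),-ax,tan)[:2])
s=env.read_camera('side');t=env.read_camera('top')
cv2.imwrite('pics/s8.png',s);cv2.imwrite('pics/t8.png',t)
_,p,R=st();tip=p+R.apply([12.65,0,0]);sh=p+R.apply([-19.35,0,0]);print(p,'tip',proj('side',tip),'sh',proj('side',sh),'H',proj('side',H-DS))
cv2.imwrite("pics/c22.png",np.hstack([cv2.resize(s[150:220,250:320],(490,490),interpolation=cv2.INTER_CUBIC),cv2.resize(t[145:215,295:365],(300,300))]) if 0 else cv2.resize(s[145:225,250:330],(600,600),interpolation=cv2.INTER_CUBIC))
cv2.imwrite("pics/c23.png",cv2.resize(t[135:215,295:375],(500,500),interpolation=cv2.INTER_CUBIC))
E
```

```text
time: 14.35
position: [604.2, 59.4, 104.3]
eef_rot: [1.573, 1.057, -0.104]
contact_force: [0.7, 0.4, -0.9]
width: 18.4
(array([ 0.558, -0.154,  0.166]), array([ 0.003, -0.003,  0.009]))
[604.32   59.352 104.675] tip (np.float64(298.2458076957381), np.float64(187.7149833942149)) sh (np.float64(305.2948111605839), np.float64(177.03418234294702)) H (np.float64(293.4177476782182), np.float64(196.41132269951947))
```

View pics/c22.png

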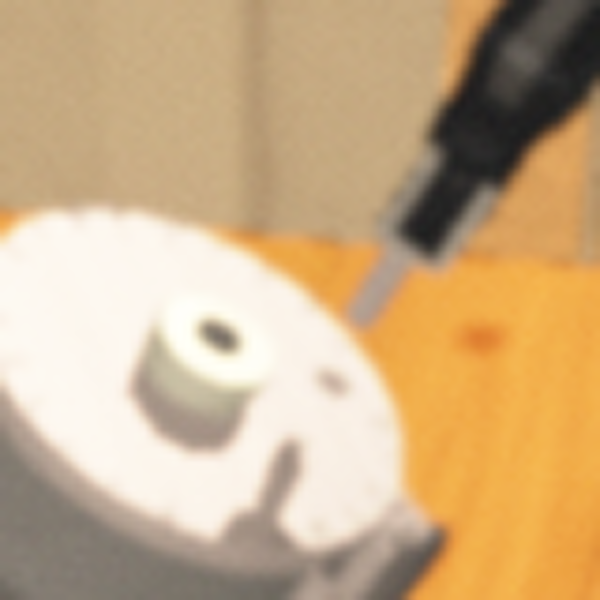

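View pics/c23.png

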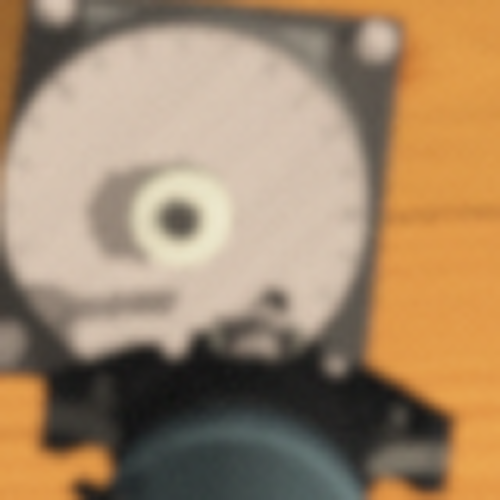

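```bash
python3 -m crank '[[0,[0.6,-0.15,0.16],[0.003,-0.003,0.009]],[0,[0.8,0,0],[0,0,0]],[0,[0.4,0,0],[0,0,0]],[0,[0,0,0],[0,0,0]]]'; python3 - <<'E'
from h import *
np.set_printoptions(precision=3,suppress=True)
H=np.array([621.69,55.82,70.44])
print(togo(H+ax*(0+12.65),-ax,tan)[:2])
_,p,R=st();tip=p+R.apply([12.65,0,0]);print('top pred',proj('top',tip-DT),proj('top',H-DT))
s=env.read_camera('side');t=env.read_camera('top')
cv2.imwrite("pics/c24.png",np.hstack([cv2.resize(s[175:210,280:315],(390,390),interpolation=cv2.INTER_CUBIC),cv2.resize(t[165:200,320:355],(390,390),interpolation=cv2.INTER_CUBIC)]))
E
```

```text
time: 14.85
position: [612.8, 56.8, 88.6]
eef_rot: [1.571, 1.044, -0.111]
contact_force: [0.2, -0.5, -1.6]
width: 18.1
(array([ 0.754, -0.136, -0.003]), array([-0.001,  0.   , -0.003]))
top pred (np.float64(338.24998968734076), np.float64(183.0392599801751)) (np.float64(338.268684797205), np.float64(182.69995390443626))
```

View pics/c24.png

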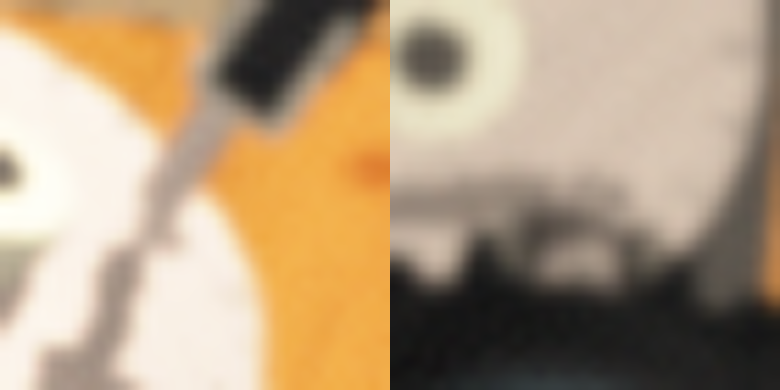

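```bash
python3 -m crank '[[0,[0.1,-0.15,0],[0,0,0]],[0,[0.1,0,0],[0,0,0]],[0,[0,0,0],[0,0,0]]]'; python3 - <<'E'
from h import *
np.set_printoptions(precision=3,suppress=True)
H=np.array([621.69,55.82,70.44])
print(togo(H+ax*(0+12.65),-ax,tan)[:2])
s=env.read_camera('side')
cv2.imwrite("pics/c25.png",cv2.resize(s[175:210,280:315],(600,600),interpolation=cv2.INTER_CUBIC))
E
```

```text
time: 15.25
position: [612.7, 56.9, 86.7]
eef_rot: [1.571, 1.043, -0.111]
contact_force: [0.1, -0.4, -1.2]
width: 18.4
(array([ 0.597, -0.035,  0.005]), array([-0.001,  0.   , -0.004]))
```

View pics/c25.png

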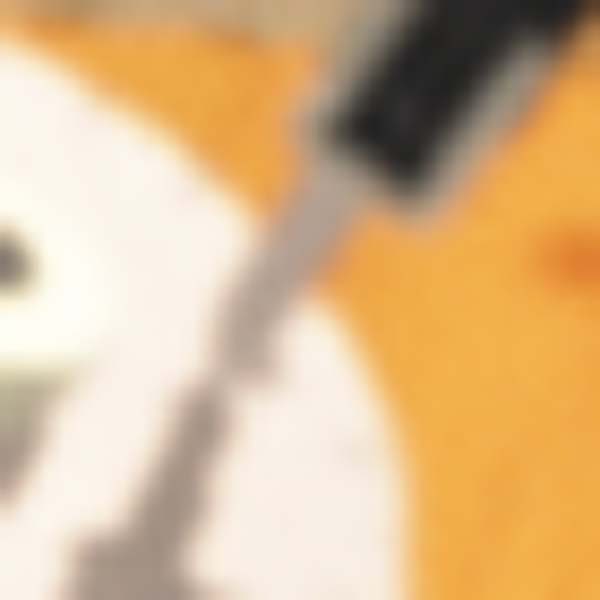

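```bash
python3 -m crank '[[0,[0.2,0,0],[0,0,0]]]'; python3 -m crank '[[0,[0.2,0,0],[0,0,0]]]'; python3 -m crank '[[0,[0.2,0,0],[0,0,0]]]'
```

```text
time: 15.4
position: [613.9, 56.8, 85.3]
eef_rot: [1.571, 1.042, -0.111]
contact_force: [-0.2, -0.0, -0.7]
width: 18.3
time: 15.5
position: [615.0, 56.7, 83.6]
eef_rot: [1.571, 1.042, -0.111]
contact_force: [0.5, 0.2, -0.8]
width: 18.1
time: 15.6
position: [616.2, 56.6, 82.2]
eef_rot: [1.571, 1.042, -0.111]
contact_force: [-16.5, 0.5, 22.0]
width: 18.2
```

```bash
python3 -m crank '[[0,[-0.1,0,0],[0,0,0]]]'; python3 - <<'E'
from h import *
np.set_printoptions(precision=3,suppress=True)
H=np.array([621.69,55.82,70.44])
print(togo(H+ax*(0+12.65),-ax,tan)[:2])
s=env.read_camera('side');t=env.read_camera('top')
cv2.imwrite("pics/c26.png",np.hstack([cv2.resize(s[175:210,280:315],(390,390),interpolation=cv2.INTER_CUBIC),cv2.resize(t[165:200,320:355],(390,390),interpolation=cv2.INTER_CUBIC)]))
E
```

```text
time: 15.7
position: [615.8, 56.6, 83.1]
eef_rot: [1.571, 1.042, -0.111]
contact_force: [0.4, 0.1, -0.6]
width: 18.3
(array([ 0.125, -0.118,  0.016]), array([-0.   ,  0.   , -0.006]))
```

View pics/c26.png

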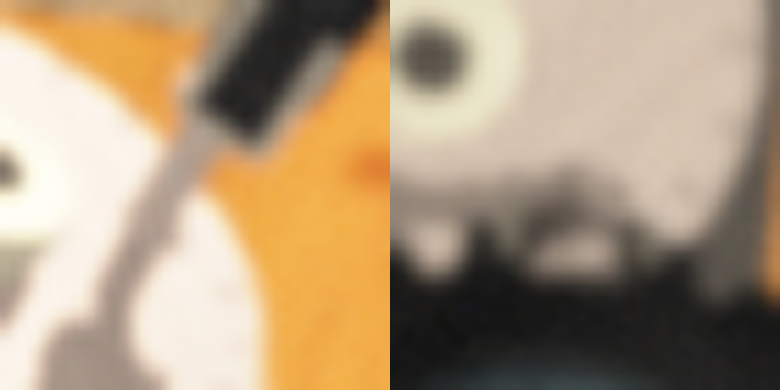

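```bash
python3 - <<'E'
from h import *
np.set_printoptions(precision=3,suppress=True)
H=np.array([621.69,55.82,70.44])
_,p,R=st();tip=p+R.apply([12.65,0,0])
J=np.array([np.array(proj('side',tip+5*d-DS))-proj('side',tip-5*d-DS) for d in (low,tan)]).T/10
print(J,proj('side',tip-DS),proj('side',tip),proj('side',H-DS),proj('side',H))
print(np.linalg.solve(J,[1.4,-1.5]),np.linalg.solve(J,[.7,-1.]))
o=(tip-H);print('tip-H low,tan,ax',o@low,o@tan,o@ax)
E
```

```text
[[ 0.37   0.168]
 [ 0.269 -0.194]] (np.float64(293.1748138637955), np.float64(195.6756899067691)) (np.float64(293.3548465275474), np.float64(195.37405775641602)) (np.float64(293.4177476782182), np.float64(196.41132269951947)) (np.float64(293.5972610209348), np.float64(196.10890776450248))
[0.17  7.959] [-0.274  4.769]
tip-H low,tan,ax -1.3303179843024133 -0.16925264411852425 1.3043691325565827
```

```bash
python3 -m crank '[[0,[0,-0.13,0.1],[0,0,-0.006]],[0,[0.15,0,0],[0,0,0]],[0,[0.1,0,0],[0,0,0]]]'; python3 - <<'E'
from h import *
np.set_printoptions(precision=3,suppress=True)
H=np.array([621.69,55.82,70.44])
s,p,R=st();tip=p+R.apply([12.65,0,0]);o=(tip-H);print('tip-H low,tan,ax',o@low,o@tan,o@ax); f=s['contact_force'];print('F low,tan,ax',f@low,f@tan,f@ax)
E
```

```text
time: 16.1
position: [615.5, 55.3, 80.5]
eef_rot: [1.569, 1.048, -0.111]
contact_force: [-11.6, -2.2, 13.8]
width: 18.3
tip-H low,tan,ax 0.2388615446366555 1.15915180945406 -0.8680207992952965
F low,tan,ax 2.9021379721031213 3.4461180453080003 17.61752579404799
```

```bash
cat > q.py <<'E'
from h import *
np.set_printoptions(precision=2,suppress=True)
H=np.array([621.69,55.82,70.44])
s,p,R=st();tip=p+R.apply([12.65,0,0]);o=(tip-H);f=s['contact_force'];v=tip-D
print('low,tan,ax',np.array([o@low,o@tan,o@ax]),'F',np.array([f@low,f@tan,f@ax]),'r,ang',np.hypot(v@low,v@tan),np.arctan2(v@tan,v@low),'tilt',(R.inv()*Ro.from_matrix(np.stack([-ax,np.cross(tan,-ax),tan],1))).as_rotvec(),s['width'])
E
python3 -m crank '[[0,[-0.05,-0.05,0.12],[0,0,0]],[0,[0.1,0,0],[0,0,0]]]' >/dev/null; python3 q.py;  python3 -m crank '[[0,[0,-0.05,0.12],[0,0,0]],[0,[0.1,0,0],[0,0,0]]]' >/dev/null; python3 q.py
```

```text
low,tan,ax [ 0.92  2.55 -1.44] F [ 0.8  -0.15 -1.2 ] r,ang 50.53816741779418 0.873673099420993 tilt [-0.  0.  0.] 17.709789788944814
low,tan,ax [ 1.63  3.89 -2.82] F [ 1.09  0.37 -0.67] r,ang 52.01564572569042 0.8798184677439407 tilt [-0.  0.  0.] 18.192494236755877
```

```bash
python3 -m crank '[[0,[0.15,0,0],[0,0,0]],[0,[0.15,0,0],[0,0,0]]]' >/dev/null; python3 q.py;  python3 -m crank '[[0,[0.2,0,0],[0,0,0]],[0,[0.15,0,0],[0,0,0]]]' >/dev/null; python3 q.py
```

```text
low,tan,ax [ 1.63  3.9  -6.17] F [ 0.13 -1.18 -0.91] r,ang 52.026278201544024 0.8797994122649422 tilt [-0.  0.  0.] 18.121567605660214
low,tan,ax [  1.59   3.87 -10.02] F [ 2.77  0.69 19.55] r,ang 51.98153899649301 0.8800408529979451 tilt [-0.  0.  0.] 18.17008573188702
```

```bash
python3 - <<'E'
import numpy as np
a=np.array([.88,.8,.72,.64,.56,.48,.42])
for i,j in zip(a,a[1:]): print(i,j,np.round([-4.8*(np.cos(j)-np.cos(i)),4.8*(np.sin(j)-np.sin(i))],3))
E
python3 -m crank '[[0,[-0.2,0,0],[0,0,0]],[0,[0,0,0],[0,0,0]]]' ; python3 q.py
```

```text
0.88 0.8 [-0.286 -0.256]
0.8 0.72 [-0.264 -0.278]
0.72 0.64 [-0.241 -0.299]
0.64 0.56 [-0.217 -0.317]
0.56 0.48 [-0.191 -0.333]
0.48 0.42 [-0.125 -0.259]
time: 17.1
position: [617.6, 52.4, 73.5]
eef_rot: [1.57, 1.049, -0.111]
contact_force: [-0.2, 0.3, -1.3]
width: 18.5
low,tan,ax [ 1.66  3.83 -8.14] F [ 0.89 -0.26 -1.03] r,ang 51.987025420412444 0.8786025346303334 tilt [-0.  0.  0.] 18.491812909053014
```

```bash
python3 -m crank '[[0,[0,-0.29,-0.26],[0,0,0]],[0,[0,-0.26,-0.28],[0,0,0]]]' >/dev/null; python3 q.py; python3 -m crank '[[0,[0,-0.24,-0.3],[0,0,0]],[0,[0,-0.22,-0.32],[0,0,0]]]' >/dev/null; python3 q.py
```

```text
low,tan,ax [ 6.06 -1.35 -7.94] F [ 0.07  1.11 -1.49] r,ang 51.25044478898332 0.7475772205633134 tilt [-0.  0. -0.] 18.218783821019947
low,tan,ax [10.79 -7.85 -7.87] F [-0.74  1.32 -0.93] r,ang 50.93404846939464 0.59030664669683 tilt [-0.  0. -0.] 18.491219327112272
```

```bash
python3 -m crank '[[0,[0,-0.19,-0.33],[0,0,0]],[0,[0,-0.13,-0.26],[0,0,0]],[0,[0,0,0],[0,0,0]]]' >/dev/null; python3 q.py; python3 - <<'E'
from h import *
s=env.read_camera('side');t=env.read_camera('top')
cv2.imwrite("pics/c27.png",np.hstack([cv2.resize(s[165:225,260:320],(390,390),interpolation=cv2.INTER_CUBIC),cv2.resize(t[140:210,290:360],(390,390),interpolation=cv2.INTER_CUBIC)]))
E
```

```text
low,tan,ax [ 15.09 -14.95  -7.89] F [-0.26  1.32 -1.82] r,ang 51.228289397641866 0.427727391434179 tilt [-0.  0. -0.] 18.187967983182844
```

View pics/c27.png

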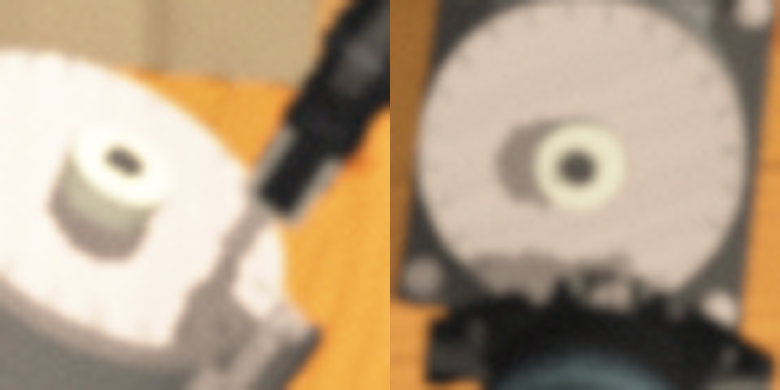

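```bash
cat > q.py <<'E'
from h import *
np.set_printoptions(precision=2,suppress=True)
H=np.array([621.69,55.82,70.44]); D2=D+2*low+3.5*tan
s,p,R=st();tip=p+R.apply([12.65,0,0]);o=(tip-H);f=s['contact_force'];v=tip-D2;a=np.arctan2(v@tan,v@low)
print('t',s['time'],'ax',round(o@ax,2),'F',np.array([f@low,f@tan,f@ax]),'r,ang',np.hypot(v@low,v@tan).round(2),a.round(3))
for da in(-.06,-.04,.04):
  b=a+da; dl=48*np.cos(b)-v@low; dt=48*np.sin(b)-v@tan; print(da,'y',round(-dl/10,3),'z',round(dt/10,3),end=' | ')
print()
E
python3 -m crank '[[0,[0.15,0,0],[0,0,0]],[0,[0.1,0,0],[0,0,0]]]' >/dev/null; python3 q.py
```

```text
t 18.1 ax -10.17 F [ 3.3   1.36 19.59] r,ang 47.86 0.381
-0.06 y -0.112 z -0.265 | -0.04 y -0.081 z -0.174 | 0.04 y 0.062 z 0.182 |
```

```bash
python3 -m crank '[[0,[0.05,-0.08,-0.17],[0,0,0]],[0,[0.05,-0.08,-0.18],[0,0,0]]]' >/dev/null; python3 q.py; python3 -m crank '[[0,[0.05,-0.06,-0.18],[0,0,0]],[0,[0.05,-0.05,-0.18],[0,0,0]]]' >/dev/null; python3 q.py
```

```text
t 18.3 ax -10.13 F [ 1.38 11.77 12.84] r,ang 47.58 0.36
-0.06 y -0.132 z -0.258 | -0.04 y -0.103 z -0.166 | 0.04 y 0.032 z 0.193 | 
t 18.5 ax -10.11 F [ 2.36 11.96 13.89] r,ang 47.47 0.359
-0.06 y -0.142 z -0.254 | -0.04 y -0.113 z -0.163 | 0.04 y 0.022 z 0.197 |
```

```bash
python3 -m crank '[[0,[-0.05,-0.06,-0.25],[0,0,0]],[0,[0,-0.06,-0.25],[0,0,0]]]' >/dev/null; python3 q.py
```

```text
t 18.7 ax -9.63 F [ 0.73  0.61 -0.16] r,ang 47.59 0.284
-0.06 y -0.112 z -0.267 | -0.04 y -0.089 z -0.174 | 0.04 y 0.018 z 0.195 |
```

```bash
python3 -m crank '[[0,[0.12,0,0],[0,0,0]]]' >/dev/null; python3 q.py;python3 -m crank '[[0,[-0.1,0.05,0.22],[0,0,0]],[0,[0.15,0,0],[0,0,0]]]' >/dev/null; python3 q.py
```

```text
t 18.8 ax -10.35 F [ 4.48  1.13 31.  ] r,ang 47.27 0.28
-0.06 y -0.142 z -0.259 | -0.04 y -0.12 z -0.165 | 0.04 y -0.014 z 0.204 | 
t 19.0 ax -10.35 F [ 4.74  4.45 33.44] r,ang 47.04 0.313
-0.06 y -0.172 z -0.247 | -0.04 y -0.147 z -0.154 | 0.04 y -0.028 z 0.211 |
```

```bash
python3 -m crank '[[0,[-0.1,-0.2,-0.34],[0,0,0]],[0,[0.12,0,0],[0,0,0]]]' >/dev/null; python3 q.py;python3 -m crank '[[0,[-0.1,-0.05,-0.19],[0,0,0]],[0,[0.12,0,0],[0,0,0]]]' >/dev/null; python3 q.py
```

```text
t 19.2 ax -10.32 F [ 3.53  0.03 28.29] r,ang 47.7 0.23
-0.06 y -0.086 z -0.275 | -0.04 y -0.069 z -0.181 | 0.04 y 0.018 z 0.193 | 
t 19.4 ax -10.37 F [ 4.64  1.8  31.45] r,ang 47.59 0.182
-0.06 y -0.084 z -0.277 | -0.04 y -0.071 z -0.182 | 0.04 y -0.001 z 0.195 |
```

```bash
python3 -m crank '[[0,[-0.1,-0.04,-0.19],[0,0,0]],[0,[0.12,0,0],[0,0,0]]]' >/dev/null; python3 q.py;python3 -m crank '[[0,[-0.1,-0.04,-0.19],[0,0,0]],[0,[0.12,0,0],[0,0,0]]]' >/dev/null; python3 q.py
```

```text
t 19.6 ax -10.42 F [ 5.21  1.95 31.08] r,ang 47.48 0.137
-0.06 y -0.082 z -0.279 | -0.04 y -0.074 z -0.184 | 0.04 y -0.021 z 0.197 | 
t 19.8 ax -10.58 F [ 4.28  1.17 27.61] r,ang 47.57 0.094
-0.06 y -0.061 z -0.283 | -0.04 y -0.057 z -0.187 | 0.04 y -0.021 z 0.195 |
```

```bash
python3 -m crank '[[0,[-0.1,-0.04,-0.15],[0,0,0]],[0,[0.12,0,0],[0,0,0]]]' >/dev/null; python3 q.py;python3 -m crank '[[0,[-0.1,-0.04,-0.15],[0,0,0]],[0,[0.12,0,0],[0,0,0]]]' >/dev/null; python3 q.py
```

```text
t 20.0 ax -10.82 F [ 2.83  0.13 22.42] r,ang 47.66 0.059
-0.06 y -0.042 z -0.286 | -0.04 y -0.042 z -0.19 | 0.04 y -0.019 z 0.193 | 
t 20.2 ax -11.41 F [ 2.12 -0.37  7.24] r,ang 48.03 0.024
-0.06 y 0.005 z -0.288 | -0.04 y 0.003 z -0.192 | 0.04 y 0.012 z 0.192 |
```

```bash
python3 -m crank '[[0,[0.1,0,0],[0,0,0]]]' >/dev/null; python3 q.py;python3 -m crank '[[0,[0,-0.01,-0.1],[0,0,0]],[0,[0.1,0,0],[0,0,0]]]' >/dev/null; python3 q.py
```

```text
t 20.3 ax -12.56 F [ 0.8  -2.66 -0.6 ] r,ang 48.11 0.016
-0.06 y 0.015 z -0.288 | -0.04 y 0.012 z -0.192 | 0.04 y 0.018 z 0.192 | 
t 20.5 ax -14.14 F [ 0.9  -0.75 -1.28] r,ang 48.44 -0.007
-0.06 y 0.054 z -0.287 | -0.04 y 0.049 z -0.192 | 0.04 y 0.046 z 0.192 |
```

```bash
python3 -m crank '[[0,[0.25,0,0],[0,0,0]],[0,[0.25,0,0],[0,0,0]]]' >/dev/null; python3 q.py;python3 -m crank '[[0,[0.25,0,0],[0,0,0]],[0,[0.25,0,0],[0,0,0]]]' >/dev/null; python3 q.py
```

```text
t 20.7 ax -19.69 F [ 0.09  0.2  -1.35] r,ang 48.46 -0.006
-0.06 y 0.056 z -0.288 | -0.04 y 0.051 z -0.192 | 0.04 y 0.049 z 0.192 | 
t 20.9 ax -25.35 F [ 0.64 -0.18 -0.42] r,ang 48.53 -0.004
-0.06 y 0.062 z -0.288 | -0.04 y 0.057 z -0.192 | 0.04 y 0.056 z 0.192 |
```

```bash
python3 -m crank '[[0,[0.2,0,0],[0,0,0]],[0,[0.15,0,0],[0,0,0]]]' >/dev/null; python3 q.py;python3 -m crank '[[0,[0.1,0,0],[0,0,0]]]' >/dev/null; python3 q.py; python3 -m crank '[[0,[0.1,0,0],[0,0,0]]]' >/dev/null; python3 q.py
```

```text
t 21.1 ax -29.44 F [ 0.28  0.61 -1.58] r,ang 48.63 -0.002
-0.06 y 0.072 z -0.288 | -0.04 y 0.067 z -0.192 | 0.04 y 0.066 z 0.192 | 
t 21.2 ax -30.64 F [-0.62  0.04 -0.27] r,ang 48.71 -0.001
-0.06 y 0.08 z -0.288 | -0.04 y 0.075 z -0.192 | 0.04 y 0.075 z 0.192 | 
t 21.3 ax -31.17 F [ 5.83  1.31 31.75] r,ang 48.67 -0.002
-0.06 y 0.076 z -0.288 | -0.04 y 0.071 z -0.192 | 0.04 y 0.07 z 0.192 |
```

```bash
python3 -m crank '[[0,[0,0,0],[0,0,0]],[0.5,[0,0,0],[0,0,0]],[0.5,[0,0,0],[0,0,0]],[0.5,[0,0,0],[0,0,0]],[0.5,[0,0,0],[0,0,0]]]'; python3 -m crank '[[0.5,[-1,0,0],[0,0,0]],[0.5,[-2,0,0],[0,0,0]],[0.5,[-3,0,0],[0,0,0]],[0.5,[-4,0,0],[0,0,0]],[0.5,[-4,0,0],[0,0,0]],[0.5,[-4,0,0],[0,0,0]],[0.5,[0,-4,0],[0,0,0]],[0.5,[0,-4,0],[0,0,0]],[0.5,[0,0,0],[0,0,0]]]'; python3 - <<'E'
from h import *
s=env.read_camera('side');t=env.read_camera('top')
cv2.imwrite('pics/s9.png',s);cv2.imwrite('pics/t9.png',t)
cv2.imwrite("pics/c28.png",np.hstack([cv2.resize(s[150:250,220:320],(390,390),interpolation=cv2.INTER_CUBIC),cv2.resize(t[130:210,285:365],(390,390),interpolation=cv2.INTER_CUBIC)]))
E
```

```text
time: 21.8
position: [619.1, 89.5, 46.3]
eef_rot: [1.554, 1.043, -0.126]
contact_force: [0.3, -0.2, 0.1]
width: 42.7
time: 22.7
position: [454.3, 109.1, 171.0]
eef_rot: [1.559, 1.038, -0.122]
contact_force: [0.8, 0.1, -0.5]
width: 42.7
```

View pics/c28.png

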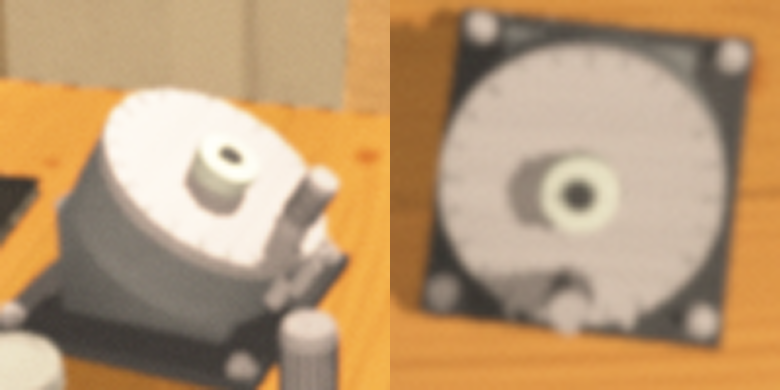

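View pics/s9.png

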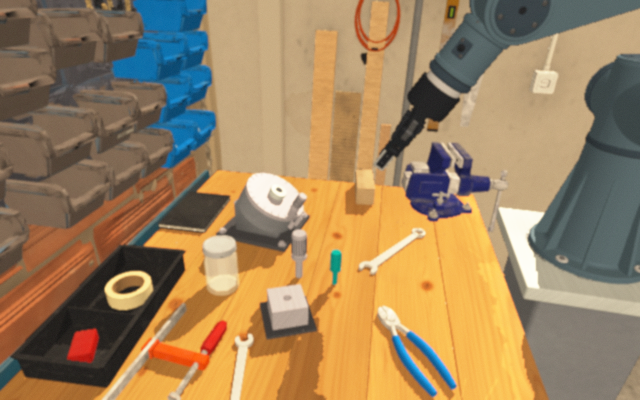

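```bash
python3 - <<'E'
from h import *
a=cv2.imread('pics/side0.png').astype(int);b=cv2.imread('pics/s9.png').astype(int)
for n,(u0,u1,v0,v1) in dict(jar=(200,242,232,298),block=(354,376,166,208),spanner=(358,428,226,276)).items(): print(n,np.abs(a-b)[v0:v1,u0:u1].mean())
print(st()[0]['time'],st()[0]['joint_velocities']); env.sign_off()
E
```

```text
jar 3.0726310726310726
block 3.0725108225108224
spanner 32.643142857142855
22.8 [-0.01089257  0.03704923 -0.05747604 -0.00260834 -0.01102305 -0.00061512]
the job is handed in; nothing more can be done
```

The index pin is home in the dial and through the hidden bore, released, and the job is handed in at 22.8 s of the 58 s allowed.

I took the smaller grey pin out of the rest and found the dial's hole by touch. Using the pin in that hole, I turned the dial from about 0.85 rad towards the pointer, pressing every 2 mm or so. It dropped into the bore at about 0 rad. I then pushed it on until it stopped, let go and backed off.

**Last checks:**
- **Seating:** the pin stopped hard with 32 N at about 32 mm below the dial's top face, which matches the shoulder height. The side picture shows its head standing about 38–40 mm out of the dial, beside the pointer.
- **Jar and block:** their picture areas are unchanged from the first picture.
- **Spanner:** its picture area did differ (32 grey levels, against 3 for the other two). I put that down to the arm's shadow, which lay over it in the first picture, because its pixel position looks the same. I did not verify this further.

**Disagreements I worked around:**
- **Reported tool point:** it lies about 24 mm beyond the real fingertips. I measured this by touching the table, with about 35 N on the fingers.
- **Cameras:** the two disagree by about 7 mm in y.
- **Dial position:** the measured centre was about 4 mm off, so I missed the hole on the first press and corrected by feel.
- **Bore search:** presses against the ring while searching reached about 33 N.

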